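# Lock the cell holder into the sloping sample stage

## Task

Mount the cell holder (the rectangular aluminium block with the square well in its top) on the sloping sample stage: lift it out of the storage block, drop its T foot through the wide opening at one end of the stage's slot until its collar lies on the deck, slide it along to the closed end of the slot, and turn it a quarter turn there, either way, so that it locks. Leave it standing there squarely and let go; leave the other things on the bench where they are.

Things in the scene. Friction and masses are not known exactly. Their poses are not given: they have to be found in the camera images.
- cell_holder_center (a point): Centre (half-way up) of the cell holder's aluminium block: 36 mm along x, 24 mm along y, 46 mm high (z, up out of the well), with a 12.5 mm square well in its top; the only rectangular optic with a well. About 0.15 kg. Under it, on the same axis, a collar and a T foot (see cell_holder_foot). Starts upright in one of the storage block's three seats, its collar on the block's top.
- cell_holder_foot (a point): Centre of the underside of the cell holder's T foot, 41 mm under the block's centre; same axes. The steel T foot is 25 mm along x, 14 mm along y, 6 mm thick; above it a shank 8 mm in diameter and 8 mm long, then a round collar 36 mm in diameter and 4 mm thick, on which the block stands. The foot's long side is parallel to the block's long side.
- deck: Sloping cream deck of the sample stage, fixed, bare, 174 mm (x) by 220 mm (y), 30 degrees from level, facing the robot. Origin on its surface at mid-slot, 90 mm over the table; x up the slope, y along the slot, z square out of the deck. The T-slot, at x = 0, has a mouth 11 mm wide with lips 5 mm thick, above a channel 18 mm wide whose floor is 18 mm below the surface.
- slot_opening (a point): Centre, on the deck surface, of the slot's wide opening (deck y = -60 mm): 31 mm along the slot by 18 mm across, so the T foot passes only with its long side along the slot. The collar then rests on the deck, the foot's underside 14 mm below the surface, with 3 mm of play upwards under the lips once it slides. Same axes as the deck.
- slot_end (a point): Place of the holder's axis at the slot's closed end, on the deck surface (deck y = +60 mm, a dark tick mark either side); same axes as the deck. The mouth ends 6 mm farther on, so the shank meets the stop 2 mm past this point. Under the lips here is a pocket 30 by 30 mm: only here can the foot turn; the rest of the channel is too narrow.
- storage_block: Grey plastic block 70 mm (x) by 210 mm (y) by 40 mm high, fixed; origin at the centre of its underside. Three seats at y = -66, 0 and +66 mm: holes 18 mm (x) by 30 mm (y), 22 mm deep; the optics stand in them with their long sides along the block's y. Which optic stands in which seat varies.
- lens_tube: Round lens tube 30 mm in diameter, 30 mm high above its collar. Same collar and T foot as the cell holder; standing in another seat of the storage block. Origin at the underside of its foot. Not needed: leave it in its seat.
- filter_frame: Thin upright filter frame, 34 by 8 mm, 40 mm high above its collar. Same collar and T foot as the cell holder; standing in another seat of the storage block. Origin at the underside of its foot. Not needed: leave it in its seat.
- reagent_bottle: Amber glass bottle 60 mm in diameter, 115 mm high; origin under its centre. Leave alone.
- beaker: Beaker 66 mm in diameter, 75 mm high; origin under its centre. Leave alone.
- screwdriver: Screwdriver 170 mm long lying on the table. Leave alone.
- cuvette_box: White plastic box 80 by 60 by 45 mm high; origin under its centre. Leave alone.
- o_ring_collar: Steel ring 44 mm in diameter, 12 mm high; origin under its centre. Leave alone.

How it is judged:
On the way, in this order (a step that is already met when the one before it is completed fails the run):
1. the T foot is dropped through the slot's wide opening, collar on the deck (z of cell_holder_foot in the frame of deck between -0.0165 and -0.0115 m and x of cell_holder_foot in the frame of deck between -0.006 and 0.006 m and angle between the z axis of cell_holder_center and the z axis of deck, either way round below 0.12 rad and y of cell_holder_foot in the frame of deck below -0.045 m), for 0.1 s.
2. the holder is slid along the slot to its closed end (z of cell_holder_foot in the frame of deck between -0.0165 and -0.009 m and x of cell_holder_foot in the frame of deck between -0.006 and 0.006 m and angle between the z axis of cell_holder_center and the z axis of deck, either way round below 0.12 rad and y of cell_holder_foot in the frame of deck between 0.053 and 0.066 m), for 0.1 s.
At the end, for the whole second after the job is handed in: The cell holder stands at the closed end of the slot (from 7 mm short of its place to the stop), its collar on the deck (foot 11.5 to 16.5 mm below the deck surface), its axis square to the deck within 7 degrees, turned so that its long side lies across the slot within 15 degrees, and released (z of cell_holder_foot in the frame of deck between -0.0165 and -0.0115 m and x of cell_holder_foot in the frame of deck between -0.006 and 0.006 m and angle between the z axis of cell_holder_center and the z axis of deck, either way round below 0.12 rad and y of cell_holder_foot in the frame of deck between 0.053 and 0.066 m and angle between the x axis of cell_holder_center and the x axis of deck, either way round below 0.26 rad); the robot touches nothing.
It fails at once if another thing on the bench is moved by more than 3 cm (distance of any of lens_tube, filter_frame, reagent_bottle, beaker, screwdriver, cuvette_box, o_ring_collar from where it was at the start of the episode above 0.03 m).
It also fails if it takes over 51 s, if anything falls off the work surface, if the arm or the gripper's body presses on something with over 40 N, if the wrist force passes 120 N, or if a joint passes its speed limit or range.

## Robot

A 7-joint arm with a two-finger parallel gripper is mounted at the origin on the work surface. World frame = base frame: x ahead of the robot, y to its left, z up, the work surface at z = 0. Lengths are in m, angles in rad, forces in N, time in s.
With the tool pointing down it reaches from about 0.4 to 0.85 m from the base axis. Payload 10.4 kg.
Tool frame: the origin (TCP) lies midway between the tips of the shut fingers; the grasp point (between the pads) lies 19 mm behind it; z points along the fingers, y is the direction in which the jaws open and shut (so a half turn about z gives the same grasp; the last joint's range is limited). The gripper opens to 85 mm and grips with 20 to 120 N. Pads are 22 mm wide; open, the fingers measure 114 mm over their backs; the gripper's body (76 mm by 85 mm) begins 54 mm behind the grasp point. The pads swing forward as they close: fully open they stand 13 mm farther back than shut.
Start: joints at [-1.163, 0.332, -0.065, 1.46, 0.022, 1.35, -0.088], TCP at [0.261, 0.568, 0.231] pointing down, gripper open.
Joint ranges: [-2.6, 2.6], [-0.5, 2.12], [-1.47, 1.34], [0.16, 2.42], [-1.27, 4.41], [0.06, 2.06], [-2.6, 2.6]. Speed limits (rad/s): [2.22, 2.22, 2.79, 2.79, 3.14, 3.14, 3.14].

## Interface

Orientations are given as a unit quaternion [x, y, z, w].
In Python, from workcell import manip, camera, camera_info, workorder, nets gives the robot as it stands.
- The arm moves only by the tool apply_moves, never from a script. Its argument "commands" is a list of rows, each a list of 5 numbers: the shift along the tool's x, y, z in m, then the turn about the tool's z in degrees, then the gripper command: -1 is fully open, 1 is shut, values between are in proportion. A call has 1 to 5 rows; each row shifts and turns the pose as measured when the row begins, along the tool's axes as they then stand; what a row does not reach is not made up. A row lasts 1/12 s, in which the tool goes at most 41.7 mm and 7.16 degrees, less where a joint would pass 70% of its speed; a pose out of reach is approached as far as the arm can. A call is refused whole if a number of a shift passes 0.0417 or a number of a turn 7.16, either way. A call with a gripper value outside its range is refused whole. The fingers move at their own pace and stop on an object; "squeeze" is the grip in N (left out, the last holds). Time passes only in rows, so rows that do not move let the fingers close. It gives the time, the measured TCP pose, the force and the opening at its end, in the units of the state.
- manip.get_obs(): the state, without advancing time (a new reading comes with each control period).
- camera(name): name is "scene" or "top" or "wrist"; returns (picture, depth): 480x640x3 uint8, red, green, blue; 480x640 float32, m along the optical axis (not along the pixel's ray), 0 where there is no reading.
- camera_info(name): a dict with "camera_matrix" (3x3 intrinsics, pixels), "xyz" and "rotation" of the camera in the world; the wrist camera has in their place "T_tool_cam" (4x4, takes a point from camera to tool coordinates, whose origin is the TCP and whose axes are the flange's). Camera axes: x right, y down, z forward; pixel columns grow to the right and rows downward; lengths in m; the calibration is good to about 2 mm. A picture is of the moment at which its call begins: read the wrist's pose just before it. camera_info takes no time and is no camera call.
- workorder.hand_in(): hands the job in, once; it reports no verdict.
Trained networks look in the newest picture that a camera, given by its name, has taken for a name from the list of things; names that differ only in an ending like _2 or _b are one class to them, and where a whole thing is asked for, a point or a joint stands for the part that bears it (a point fixed in the world has none). Each returns a list of dicts, best first, with "conf" (0 to 1); they miss things now and then, are a little off and sometimes report something else, mostly with a low value. They report only what shows in the picture. A call takes as long as a camera call.
- nets.look_for(camera, thing): "rect" ([left, top, width, height] in pixels, round what is visible of it).
- nets.place_of(camera, thing): "xy" ([column, row] in pixels: a listed point, or the origin of a listed thing).
The state is a dict: "clock": time; "joint_pos": joint angles; "joint_velocities": joint speeds; "tau": joint torques, N m; "position": TCP position; "ee_rot": TCP orientation; "ft_force": force on the tool from outside, world axes, zero at the start; "torque": the same for the moment, N m; "grip_width": opening from 0.0 (shut) to 1.0 (fully open).
Only numpy, scipy, OpenCV 4.12 (cv2) and the standard library are available. Lean on these libraries where they do the work, as an engineer would, in place of code of your own. Each camera call takes 0.05 s, during which the arm holds its last target. There are 200 camera calls.

## Working session

There is one attempt and no reset: what is moved stays moved. The work goes in short steps, Python scripts to look and compute and a tool call to move; the robot and the scene stay as the last step left them, time stands still between calls to the robot, and variables do not carry over. Pictures are saved under pics/ and viewed, about 8 in all and at most 12, crops included, and the job is handed in when it is done.

Besides the shell and the picture viewer there is one more tool, called after "Call:" as name(argument=value, ...), one argument or row to a line, values as JSON. apply_moves: Moves the arm, as the interface text tells. Its arguments: {"type":"object","properties":{"commands":{"type":"array","items":{"type":"array","items":{"type":"number"}}},"squeeze":{"type":"number"}},"required":["commands"]}

```bash
ls; mkdir -p pics
cat > h.py <<'E'
import numpy as np, cv2
from scipy.spatial.transform import Rotation as R
from workcell import manip, camera, camera_info, workorder, nets
def tool():
    o=manip.get_obs(); T=np.eye(4); T[:3,:3]=R.from_quat(o['ee_rot']).as_matrix(); T[:3,3]=o['position']; return T
def camT(n):
    i=camera_info(n); K=np.array(i['camera_matrix'])
    if n=='wrist': return K, tool()@np.array(i['T_tool_cam'])
    T=np.eye(4); r=np.array(i['rotation'],float); T[:3,:3]=r if r.shape==(3,3) else R.from_quat(r).as_matrix(); T[:3,3]=i['xyz']; return K,T
def shot(n,f=None):
    K,T=camT(n); im,d=camera(n)
    if f: cv2.imwrite('pics/'+f,cv2.cvtColor(im,cv2.COLOR_RGB2BGR))
    return im,d,K,T
def cloud(d,K,T):
    v,u=np.mgrid[:d.shape[0],:d.shape[1]]
    P=np.stack([(u-K[0,2])/K[0,0]*d,(v-K[1,2])/K[1,1]*d,d],-1)
    W=P@T[:3,:3].T+T[:3,3]; W[d<=0]=np.nan; return W
def proj(p,K,T):
    q=T[:3,:3].T@(np.array(p)-T[:3,3]); return (K@q/q[2])[:2]
E
python3 - <<'E'
from h import *
o=manip.get_obs(); print({k:np.round(v,3) for k,v in o.items()})
ims=[]
for n in ['scene','top']:
    im,d,K,T=shot(n); W=cloud(d,K,T); np.savez(n+'.npz',im=im,W=W,K=K,T=T)
    print(n,K[0,0],T[:3,3],T[:3,2]); ims.append(im)
    for t in ['cell_holder_center','slot_opening','slot_end','deck','storage_block']:
        r=nets.place_of(n,t)[:2]
        for x in r:
            c,w=np.round(x['xy']).astype(int); print(t,round(x['conf'],2),c,w,np.round(W[min(w,479),min(c,639)],4))
s=cv2.cvtColor(np.hstack(ims),cv2.COLOR_RGB2BGR); cv2.imwrite('pics/a.png',cv2.cvtColor(ims[0],cv2.COLOR_RGB2BGR));cv2.imwrite('pics/b.png',cv2.cvtColor(ims[1],cv2.COLOR_RGB2BGR))
E
```

```text
pics
{'clock': np.float64(0.0), 'joint_pos': array([-1.163,  0.333, -0.065,  1.461,  0.022,  1.35 , -0.088]), 'joint_velocities': array([-0.003, -0.   ,  0.   ,  0.001,  0.001, -0.001,  0.   ]), 'tau': array([ 1.0000e-03, -6.2546e+01,  5.0000e-02, -3.9159e+01,  1.6000e-02,
        1.0000e-02,  0.0000e+00]), 'position': array([0.261, 0.568, 0.23 ]), 'ee_rot': array([ 0.214,  0.977, -0.001, -0.   ]), 'ft_force': array([ 0.291, -0.463, -0.01 ]), 'torque': array([ 0.028, -0.014,  0.045]), 'grip_width': np.float64(0.998)}
scene 476.3113151179293 [ 1.08500013 -0.15727637  0.86125031] [-0.55382747  0.18806783 -0.81111382]
cell_holder_center 0.66 148 264 [ 0.4694 -0.3127  0.0819]
slot_opening 0.81 327 249 [0.5599 0.032  0.0822]
slot_end 0.88 373 221 [0.5272 0.1468 0.0837]
deck 0.9 354 234 [0.547  0.0957 0.0867]
storage_block 0.57 189 274 [ 0.4877 -0.2456  0.0352]
top 490.5368868705885 [0.45179707 0.0478658  1.05695721] [ 0.08905184 -0.0069725  -0.99600259]
cell_holder_center 0.93 498 280 [ 0.4573 -0.3033  0.0927]
cell_holder_center 0.75 454 279 [ 0.4596 -0.2317  0.0383]
slot_opening 0.93 328 224 [0.5696 0.0303 0.0733]
slot_end 0.76 268 240 [0.5371 0.1513 0.0704]
slot_end 0.7 509 186 [ 0.6525 -0.3466  0.053 ]
deck 0.74 299 232 [0.5533 0.0888 0.0727]
storage_block 0.73 458 279 [ 0.4594 -0.2316  0.0678]
storage_block 0.17 463 281 [ 0.4553 -0.237   0.0835]
```

View pics/a.png

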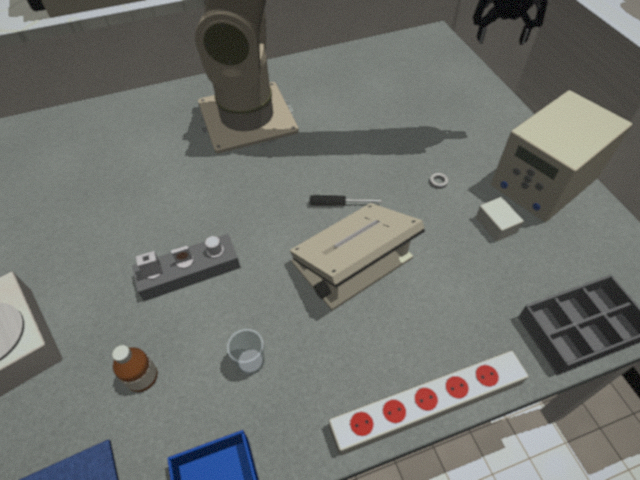

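View pics/b.png

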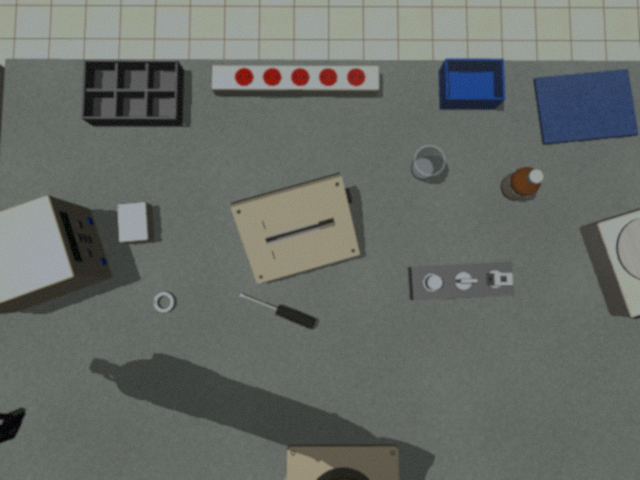

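The scene view shows the storage block with the cell holder at about (148,264) and the stage at (355,240), its slot running from (327,249) to (373,221). In the top view the holder is at (500,280), which is the right-hand seat, with the filter frame in the middle and the lens tube on the left. The slot runs from (328,224) to (268,240).

```bash
cat > g.py <<'E'
from h import *
import json
def rayplane(uv,K,T,n,c):
    d=T[:3,:3]@np.linalg.inv(K)@np.array([*uv,1]); return T[:3,3]+d*((c-n@T[:3,3])/(n@d))
def fitdeck(W,p0,r=0.1,z=(.05,.14)):
    m=(np.hypot(W[...,0]-p0[0],W[...,1]-p0[1])<r)&(W[...,2]>z[0])&(W[...,2]<z[1])
    P=W[m]
    for t in (.02,.006,.003,.002):
        c=P.mean(0); n=np.linalg.svd(P-c,full_matrices=False)[2][2]; n*=np.sign(n[2]); P=P[abs((P-c)@n)<t]
    return n,n@c,len(P)
E
python3 - <<'E'
from g import *
for n,so,se,dk in [('scene',(327,249),(373,221),(354,234)),('top',(328,224),(268,240),(299,232))]:
    z=np.load(n+'.npz'); W,K,T=z['W'],z['K'],z['T']
    nn,c,k=fitdeck(W,(.555,.09),.085)
    print(n,k,nn,np.degrees(np.arccos(nn[2])),'slope az',np.degrees(np.arctan2(-nn[1],-nn[0])),*[np.round(rayplane(p,K,T,nn,c),4) for p in (so,se,dk)])
    m=(abs(W[...,2]-.04)<.006)&(abs(W[...,0]-.46)<.08)&(abs(W[...,1]+.24)<.15)
    print(cv2.minAreaRect(W[m][:,:2].astype(np.float32)), np.median(W[m][:,2]))
    m=(abs(W[...,2]-.09)<.008)&(abs(W[...,0]-.46)<.06)&(abs(W[...,1]+.24)<.15)
    for t in (.02,): 
        P=W[m]; P=P[abs(P[:,1]+.305)<.03]; print(len(P),cv2.minAreaRect(P[:,:2].astype(np.float32)),P[:,2].max())
E
```

```text
scene 2625 [-0.47927177 -0.13744857  0.86683705] 29.906861541902387 slope az 16.002165592378475 [0.5628 0.0309 0.0865] [0.5287 0.1459 0.0858] [0.5483 0.095  0.0886]
((0.45529621839523315, -0.24866950511932373), (0.07438678294420242, 0.21019871532917023), 3.177922248840332) 0.03930041055361222
210 ((0.458944171667099, -0.3142027258872986), (0.036198221147060394, 0.02742546983063221), 89.01239776611328) 0.0925588286677842
top 4234 [-0.47931184 -0.1375921   0.86679212] 29.912024036610802 slope az 16.016747999892296 [0.5678 0.0306 0.0881] [0.5355 0.1493 0.0891] [0.5516 0.0881 0.0883]
((0.45699483156204224, -0.2481566220521927), (0.0700380727648735, 0.2109883725643158), 3.049377202987671) 0.03963639297854671
205 ((0.460339218378067, -0.31375813484191895), (0.021704023703932762, 0.038058217614889145), 0.000721718417480588) 0.09319027453038542
```

Call:
apply_moves(
  commands=[
    [-0.0317,-0.0259,-0.006,0,-0.2],
    [-0.0317,-0.0259,-0.006,0,-0.2],
    [-0.0317,-0.0259,-0.006,0,-0.2],
    [-0.0317,-0.0259,-0.006,0,-0.2],
    [-0.0317,-0.0259,-0.006,0,-0.2],
  ],
  squeeze=30,
)

```text
clock: 1.02
position: [0.3462, 0.386, 0.2581]
ee_rot: [0.206, 0.979, -0.001, -0.003]
ft_force: [0.0, 0.2, -0.3]
grip_width: 0.605
```

Call:
apply_moves(
  commands=[
    [-0.0317,-0.0259,-0.006,0,-0.2],
    [-0.0317,-0.0259,-0.006,0,-0.2],
    [-0.0317,-0.0259,-0.006,0,-0.2],
    [-0.0317,-0.0259,-0.006,0,-0.2],
    [-0.0317,-0.0259,-0.006,0,-0.2],
  ],
)

```text
clock: 1.43
position: [0.438, 0.2012, 0.289]
ee_rot: [0.206, 0.979, 0.001, -0.002]
ft_force: [0.9, 0.3, -0.5]
grip_width: 0.599
```

Call:
apply_moves(
  commands=[
    [-0.0175,-0.0343,0,0,-0.2],
    [-0.0175,-0.0343,0,0,-0.2],
    [-0.0175,-0.0343,0,0,-0.2],
    [-0.0175,-0.0343,0,0,-0.2],
    [-0.0175,-0.0343,0,0,-0.2],
  ],
)

```text
clock: 1.85
position: [0.4508, -0.001, 0.2906]
ee_rot: [0.207, 0.978, 0.003, 0.0]
ft_force: [1.5, -0.2, -0.0]
grip_width: 0.598
```

Call:
apply_moves(
  commands=[
    [-0.019,-0.038,0,0,-0.2],
    [-0.019,-0.038,0,0,-0.2],
    [-0.019,-0.038,0,0,-0.2],
    [-0.019,-0.038,0,0,-0.2],
    [-0.019,-0.038,0,0,-0.2],
  ],
)

```text
clock: 2.27
position: [0.4583, -0.2093, 0.2913]
ee_rot: [0.206, 0.978, 0.004, 0.003]
ft_force: [0.3, 1.4, -0.2]
grip_width: 0.602
```

Call:
apply_moves(
  commands=[
    [-0.019,-0.038,0.02,0,-0.2],
    [-0.019,-0.038,0.02,0,-0.2],
    [0,0,0.02,7.1,-0.2],
    [0,0,0.02,7.1,-0.2],
    [0,0,0,7.1,-0.2],
  ],
)

```text
clock: 2.68
position: [0.4597, -0.2965, 0.2161]
ee_rot: [0.386, 0.922, 0.003, 0.006]
ft_force: [-0.7, 0.8, -0.5]
grip_width: 0.601
```

Call:
apply_moves(
  commands=[
    [0,0,0,7.1,-0.2],
    [0,0,0,7.1,-0.2],
    [0,0,0,7.1,-0.2],
    [0,0,0,7.1,-0.2],
    [0,0,0,7.1,-0.2],
  ],
)

```text
clock: 3.1
position: [0.4583, -0.2974, 0.2146]
ee_rot: [0.65, 0.76, 0.004, 0.004]
ft_force: [0.7, 0.5, 0.2]
grip_width: 0.6
```

Call:
apply_moves(
  commands=[
    [0,0,0,7.1,-0.2],
    [0,0,0,7.1,-0.2],
    [0,0,0,7.1,-0.2],
    [0,0,0,7.1,-0.2],
    [0,0,0,7.1,-0.2],
  ],
)

```text
clock: 3.52
position: [0.4585, -0.2971, 0.2152]
ee_rot: [0.852, 0.523, 0.006, 0.003]
ft_force: [0.1, 0.2, 0.3]
grip_width: 0.599
```

Call:
apply_moves(
  commands=[
    [0,0,0,7.1,-0.2],
    [0,0,0,7.1,-0.2],
    [0,0,0,7.1,-0.2],
    [0,0,0,7.1,-0.2],
    [0,0,0,7.1,-0.2],
  ],
)

```text
clock: 3.93
position: [0.459, -0.2966, 0.2159]
ee_rot: [0.972, 0.236, 0.008, 0.001]
ft_force: [0.4, 0.7, -0.3]
grip_width: 0.598
```

Call:
apply_moves(
  commands=[
    [0,0,0,7.1,-0.2],
    [0,0,0,7.1,-0.2],
    [0,0,0,7.1,-0.2],
    [0,0,0,4,-0.2],
  ],
)

```text
clock: 4.27
position: [0.4595, -0.296, 0.2164]
ee_rot: [1.0, 0.012, 0.009, -0.001]
ft_force: [-0.7, 0.6, -0.5]
grip_width: 0.597
```

Run:
```python
from g import *
o=manip.get_obs(); print(o['clock'],o['position'],o['joint_pos'].round(2)); t=tool(); print('a',np.degrees(np.arctan2(t[1,0],t[0,0])),'tilt',t[:3,2])
im,d,K,T=shot('wrist','w1.png'); W=cloud(d,K,T); np.savez('w1.npz',W=W,K=K,T=T)
m=(abs(W[...,2]-.0905)<.006)&(abs(W[...,0]-.46)<.05)&(abs(W[...,1]+.31)<.035)
P=W[m]; print(len(P),cv2.minAreaRect(P[:,:2].astype(np.float32)),np.median(P[:,2]))
for x in nets.place_of('wrist','cell_holder_center')[:2]: print(x)
m=(abs(W[...,2]-.04)<.004); print(cv2.minAreaRect(W[m][:,:2].astype(np.float32)))
```

```text
4.2667 [ 0.45954733 -0.29600009  0.2163702 ] [-0.54  0.33  1.26  1.75 -0.35  1.29 -0.75]
a 1.4002901573535103 tilt [ 0.01735231  0.00316963 -0.99984441]
1201 ((0.4591316282749176, -0.31438183784484863), (0.02433774247765541, 0.035934872925281525), 1.2006803750991821) 0.09030843572447067
{'xy': [342.7, 229.0], 'conf': 0.57}
((0.5241885185241699, -0.3020903468132019), (0.5629841089248657, 0.24057826399803162), 85.60832977294922)
```

View pics/w1.png

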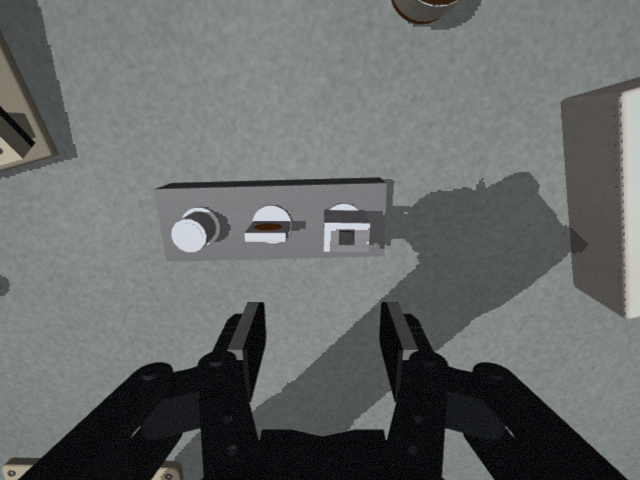

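Wrist view: the holder with its square well is at (347,238), the filter frame at (268,230) and the lens tube at (190,230). Next I align over the holder and descend.

Call:
apply_moves(
  commands=[
    [-0.002,0.018,0.02,-1,-0.2],
    [0,0,0.03,0,-0.2],
    [0,0,0.03,0,-0.2],
    [0,0,0.025,0,-0.2],
  ],
)

```text
clock: 4.7
position: [0.4649, -0.315, 0.113]
ee_rot: [0.999, 0.034, 0.014, 0.0]
ft_force: [0.3, 0.4, 0.4]
grip_width: 0.597
```

Run:
```python
from g import *
o=manip.get_obs(); t=tool(); print(o['clock'],o['position'],o['joint_pos'].round(2),'a',np.degrees(np.arctan2(t[1,0],t[0,0])),t[:3,2])
```

```text
4.7 [ 0.46485805 -0.31501621  0.1129972 ] [-0.36  0.47  1.11  1.84 -0.49  1.11 -0.58] a 3.845563120507101 [ 2.72523050e-02 -3.80609668e-05 -9.99628586e-01]
```

Call:
apply_moves(
  commands=[
    [-0.006,0.001,0.012,1,-0.2],
    [0,0,0.025,0,-0.2],
    [-0.001,0,0.025,0,-0.2],
    [0,0,0,0,-0.2],
  ],
)

```text
clock: 5.03
position: [0.4577, -0.3146, 0.0438]
ee_rot: [0.999, 0.032, 0.011, -0.001]
ft_force: [-1.1, -0.3, -0.6]
grip_width: 0.599
```

```bash
cat > s.py <<'E'
from g import *
o=manip.get_obs(); t=tool(); print(round(float(o['clock']),2),o['position'].round(4),o['joint_pos'].round(2),'a',np.degrees(np.arctan2(t[1,0],t[0,0])).round(2),t[:3,2].round(3),'f',o['ft_force'].round(1),'t',o['torque'].round(2),'w',o['grip_width'].round(3))
E
python3 s.py
```

```text
Traceback (most recent call last):
  File "s.py", line 2, in <module>
    o=manip.get_obs(); t=tool(); print(round(float(o['clock']),2),o['position'].round(4),o['joint_pos'].round(2),'a',np.degrees(np.arctan2(t[1,0],t[0,0])).round(2),t[:3,2].round(3),'f',o['ft_force'].round(1),'t',o['torque'].round(2),'w',o['grip_width'].round(3))
                                                                                                                                                                                                                                             ^^^^^^^^^^^^^^^^^^^^^
AttributeError: 'float' object has no attribute 'round'
```

Call:
apply_moves(
  commands=[
    [0.0015,0,-0.009,0,-0.2],
    [0,0,0,0,1],
    [0,0,0,0,1],
    [0,0,0,0,1],
    [0,0,0,0,1],
  ],
)

```text
clock: 5.45
position: [0.4604, -0.3156, 0.0582]
ee_rot: [0.999, 0.035, 0.013, -0.001]
ft_force: [-1.7, -0.1, -2.6]
grip_width: 0.427
```

```bash
sed -i "s/o\['grip_width'\].round(3)/round(o['grip_width'],3)/" s.py; python3 s.py
```

```text
5.45 [ 0.4604 -0.3156  0.0582] [-0.29  0.54  1.03  1.88 -0.56  1.02 -0.52] a 4.02 [ 0.026  0.002 -1.   ] f [-1.7 -0.1 -2.6] t [-0.04  0.59  0.04] w 0.427
```

Call:
apply_moves(
  commands=[
    [0,0,-0.015,0,1],
    [0,0,-0.035,0,1],
    [0,0,-0.035,0,1],
    [0,0,-0.035,0,1],
    [0,0,-0.035,0,1],
  ],
  squeeze=30,
)

```text
clock: 5.87
position: [0.4534, -0.3136, 0.2146]
ee_rot: [0.999, 0.035, 0.009, -0.003]
ft_force: [1.4, -0.5, -0.9]
grip_width: 0.424
```

Call:
apply_moves(
  commands=[
    [0.0093,-0.038,-0.01,-2,1],
    [0.0093,-0.038,0,-2,1],
    [0.0093,-0.038,0,-2,1],
    [0.0093,-0.038,0,-2,1],
    [0.0093,-0.038,0,-2,1],
  ],
)

```text
clock: 6.28
position: [0.4737, -0.1367, 0.2341]
ee_rot: [0.994, 0.11, 0.014, 0.003]
ft_force: [1.2, 0.5, -2.2]
grip_width: 0.424
```

Call:
apply_moves(
  commands=[
    [0.0093,-0.038,0,-2,1],
    [0.0093,-0.038,0,0,1],
    [0.0093,-0.038,0,0,1],
    [0,0,0,0,1],
  ],
)

```text
clock: 6.62
position: [0.4723, -0.0059, 0.2366]
ee_rot: [0.991, 0.134, 0.019, -0.002]
ft_force: [0.5, 1.3, -1.5]
grip_width: 0.421
```

```bash
python3 s.py
python3 - <<'E'
from g import *
im,d,K,T=shot('wrist','w2.png'); W=cloud(d,K,T); np.savez('w2.npz',W=W,K=K,T=T)
for t in ['slot_opening','slot_end','deck','cell_holder_center','cell_holder_foot']:
    print(t,[(x['xy'],round(x['conf'],2)) for x in nets.place_of('wrist',t)[:2]])
n,c,k=fitdeck(W,(.57,.07),.1); print(n,c,k)
E
```

```text
6.62 [ 0.4723 -0.0059  0.2366] [-1.13 -0.16  0.98  1.91  0.13  1.29 -1.49] a 15.46 [ 0.036  0.009 -0.999] f [ 0.5  1.3 -1.5] t [0.07 0.07 0.03] w 0.421
slot_opening [([306.1, 103.7], 0.58)]
slot_end [([151.6, 103.8], 0.57)]
deck [([228.4, 102.8], 0.55)]
cell_holder_center [([323.1, 330.7], 0.57)]
cell_holder_foot [([322.6, 286.8], 0.58)]
[-0.48178209 -0.1363863   0.86561238] -0.20013965767416383 40846
```

View pics/w2.png

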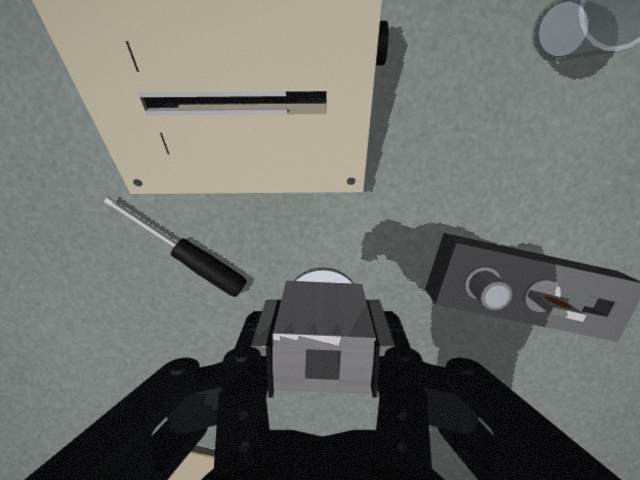

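The wrist view shows the holder gripped, with its top at (322,365). The slot opening is at (306,103), the closed end at (145,103), and the slot looks level in the image.

```bash
cat > m.py <<'E'
from g import *
def holder_pose(W,im_box,Tt):
    P=(W[im_box[1]:im_box[3],im_box[0]:im_box[2]].reshape(-1,3)-Tt[:3,3])@Tt[:3,:3]
    P=P[np.isfinite(P).all(1)]; return P
E
python3 - <<'E'
from m import *
z=np.load('w2.npz'); W,K,T=z['W'],z['K'],z['T']; Tt=tool()
n,c,k=fitdeck(W,(.57,.07),.1)
o=rayplane((306.3,102.9),K,T,n,c); e=rayplane((151.6,103.5),K,T,n,c); print('open',o,'end',e,np.linalg.norm(e-o),'slot az',np.degrees(np.arctan2(*(e-o)[1::-1])))
ux=np.array([np.cos(np.radians(16)),np.sin(np.radians(16)),0]); ux-=n*(n@ux); ux/=np.linalg.norm(ux); print('ux',ux)
for nm,b in [('front',(292,290,354,326)),('top',(285,352,300,380)),('top2',(345,352,365,380)),('collar',(312,274,332,279))]:
    P=holder_pose(W,b,Tt); cc=np.median(P,0); P=P[abs(P-cc).max(1)<.03]; v=np.linalg.svd(P-P.mean(0),full_matrices=False)[2][2]; print(nm,len(P),P.mean(0).round(4),v.round(3))
E
```

```text
open [0.56817219 0.0337063  0.09033212] end [0.53611744 0.14792451 0.09048738] 0.11863107430667631 slot az 105.67650251535436
ux [0.83181149 0.23953761 0.50071087]
front 2229 [ 0.0144 -0.0099 -0.015 ] [-0.999 -0.037 -0.021]
top 419 [ 0.0022 -0.0207 -0.0362] [0.002 0.003 1.   ]
top2 560 [ 0.0025  0.0018 -0.0362] [ 0.008 -0.009 -1.   ]
collar 100 [ 0.0169 -0.0104  0.0099] [-0.343  0.012 -0.939]
```

```bash
python3 s.py
python3 - <<'E'
from g import *
print(np.array(camera_info('wrist')['T_tool_cam']).round(4)); z=np.load('w2.npz'); print((z['T']@np.linalg.inv(np.array(camera_info('wrist')['T_tool_cam']))).round(4))
E
```

```text
6.92 [ 0.473  -0.0153  0.2364] [-1.12 -0.16  0.99  1.91  0.14  1.29 -1.48] a 14.76 [ 0.036  0.006 -0.999] f [-0.1  0.1 -2.3] t [-0.06  0.03 -0.  ] w 0.426
[[ 0.000e+00 -9.459e-01 -3.244e-01  8.390e-02]
 [ 1.000e+00 -1.000e-04  5.000e-04 -6.000e-04]
 [-5.000e-04 -3.244e-01  9.459e-01 -1.430e-01]
 [ 0.000e+00  0.000e+00  0.000e+00  1.000e+00]]
[[ 9.632e-01  2.665e-01  3.630e-02  4.723e-01]
 [ 2.663e-01 -9.638e-01  9.100e-03 -5.900e-03]
 [ 3.740e-02  9.000e-04 -9.993e-01  2.366e-01]
 [ 0.000e+00  0.000e+00  0.000e+00  1.000e+00]]
```

Call:
apply_moves(
  commands=[
    [0.034,-0.008,0,-1.2,1],
    [0.034,-0.008,0.015,0,1],
    [0.033,-0.007,0.03,0,1],
    [0,0,0.03,0,1],
    [0,0,0,0,1],
  ],
  squeeze=25,
)

```text
clock: 7.33
position: [0.552, 0.023, 0.1779]
ee_rot: [0.991, 0.135, 0.022, -0.005]
ft_force: [-1.9, -1.0, -2.7]
grip_width: 0.425
```

Call:
apply_moves(
  commands=[
    [0,0,0,0,1],
  ],
)

```text
clock: 7.42
position: [0.5522, 0.0217, 0.1779]
ee_rot: [0.991, 0.135, 0.021, -0.004]
ft_force: [-0.2, -0.2, -0.2]
grip_width: 0.425
```

```bash
python3 s.py
python3 - <<'E'
from m import *
Tt=tool(); im,d,K,T=shot('wrist'); W=cloud(d,K,T); np.savez('w3.npz',W=W,K=K,T=T,Tt=Tt)
cv2.imwrite('pics/w3.png',cv2.cvtColor(im[60:420,120:520],cv2.COLOR_RGB2BGR))
for t in ['slot_opening','slot_end','cell_holder_foot']:
    print(t,[(x['xy'],round(x['conf'],2)) for x in nets.place_of('wrist',t)[:2]])
n,c,k=fitdeck(W,(.59,.09),.1); print(n,c,k)
for nm,b in [('front',(292,290,354,326)),('top',(285,352,300,380)),('top2',(345,352,365,380))]:
    P=holder_pose(W,b,Tt); cc=np.median(P,0); P=P[abs(P-cc).max(1)<.03]; v=np.linalg.svd(P-P.mean(0),full_matrices=False)[2][2]; print(nm,len(P),P.mean(0).round(4),v.round(3))
E
```

```text
7.42 [0.5522 0.0217 0.1779] [-1.04  0.29  1.09  1.81 -0.3   1.17 -1.16] a 15.48 [ 0.04   0.013 -0.999] f [-0.2 -0.2 -0.2] t [-0.05  0.07  0.02] w 0.425
slot_opening [([314.3, 229.4], 0.56)]
slot_end [([137.4, 233.8], 0.6)]
cell_holder_foot [([321.8, 284.9], 0.73)]
[-0.48120417 -0.13619777  0.86596346] -0.19981565441728352 51696
front 2223 [ 0.0126 -0.0004 -0.0148] [-0.999 -0.048 -0.023]
top 417 [ 0.0006 -0.0115 -0.0359] [-0.003  0.007  1.   ]
top2 559 [ 0.0006  0.011  -0.0359] [-0.002 -0.007  1.   ]
```

View pics/w3.png

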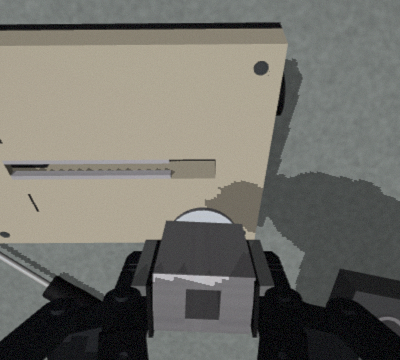

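The crop shows the opening at full-frame (312,228), with the collar front at (322,270) just downhill of it. Next I work out the offset.

```bash
cat > r.py <<'E'
import sys; from g import *
# rows helper: world displacement -> tool axes
def dtool(dw): return (tool()[:3,:3].T@np.array(dw)).round(4)
E
python3 - <<'E'
from r import *
z=np.load('w3.npz'); W,K,T,Tt=[z[k] for k in ('W','K','T','Tt')]
n,c,k=fitdeck(W,(.59,.09),.1)
o1=rayplane((312,228.6),K,T,n,c); o=rayplane((314.3,229.4),K,T,n,c); e=rayplane((137.4,233.8),K,T,n,c)
print(o1,o,e,np.degrees(np.arctan2(*(e-o)[1::-1])))
foot=Tt@np.array([.001,0,.0281,1]); print('foot',foot, 'to opening',o1-foot[:3], dtool(o1-foot[:3]))
E
```

```text
[0.56844112 0.03411195 0.09049638] [0.56822164 0.0324471  0.09011257] [0.53232672 0.14866057 0.08844418] 107.16437624712896
foot [0.55430131 0.02231653 0.14986111 1.        ] to opening [ 0.01413981  0.01179542 -0.05936473] [ 0.014  -0.0073  0.0601]
```

Call:
apply_moves(
  commands=[
    [0.009,-0.0037,0.01,-0.5,1],
    [0.0085,-0.0037,0.02,0,1],
    [-0.001,0,0.013,0,1],
    [0,0,0,0,1],
    [0,0,0,0,1],
  ],
)

```text
clock: 8.03
position: [0.5701, 0.035, 0.1435]
ee_rot: [0.99, 0.139, 0.028, -0.009]
ft_force: [0.2, 0.5, -1.7]
grip_width: 0.425
```

```bash
python3 s.py
python3 - <<'E'
from r import *
Tt=tool(); foot=(Tt@np.array([.001,0,.0281,1]))[:3]; print(foot, 'to go',np.array([.5693,.0341,.0869])-foot,dtool(np.array([.5693,.0341,.0869])-foot))
E
```

```text
8.03 [0.5701 0.035  0.1435] [-0.97  0.37  1.03  1.81 -0.39  1.11 -1.11] a 15.96 [ 0.053  0.027 -0.998] f [ 0.2  0.5 -1.7] t [-0.01  0.11  0.01] w 0.425
[0.57256788 0.03600446 0.1155489 ] to go [-0.00326788 -0.00190446 -0.0286489 ] [-0.0053  0.0012  0.0284]
```

Call:
apply_moves(
  commands=[
    [-0.003,0.0012,0.006,0,1],
    [-0.001,0,0.007,0,1],
    [-0.001,0,0.007,0,1],
    [0,0,0,0,1],
  ],
  squeeze=22,
)

```text
clock: 8.37
position: [0.5664, 0.0319, 0.1245]
ee_rot: [0.99, 0.138, 0.03, -0.011]
ft_force: [0.5, -0.6, -1.1]
grip_width: 0.427
```

```bash
python3 s.py
python3 - <<'E'
from r import *
Tt=tool(); foot=(Tt@np.array([.001,0,.0281,1]))[:3]; print(foot, 'to go',np.array([.5693,.0341,.0869])-foot,dtool(np.array([.5693,.0341,.0869])-foot))
E
```

```text
8.37 [0.5664 0.0319 0.1245] [-0.96  0.39  1.01  1.84 -0.41  1.07 -1.09] a 15.88 [ 0.056  0.029 -0.998] f [ 0.5 -0.6 -1.1] t [-0.03  0.08  0.06] w 0.427
[0.56892584 0.03295165 0.09653662] to go [ 0.00037416  0.00114835 -0.00963662] [ 0.0001 -0.0009  0.0097]
```

Call:
apply_moves(
  commands=[
    [0,-0.001,0.005,0,1],
    [-0.0005,0,0.005,0,1],
    [0,0,0,0,1],
  ],
)

```text
clock: 8.62
position: [0.5664, 0.0329, 0.1139]
ee_rot: [0.99, 0.138, 0.03, -0.011]
ft_force: [0.6, 0.3, 0.0]
grip_width: 0.424
```

```bash
python3 s.py
python3 - <<'E'
from r import *
Tt=tool(); foot=(Tt@np.array([.001,0,.0281,1]))[:3]; print(foot, 'to go',np.array([.5693,.0341,.0869])-foot,dtool(np.array([.5693,.0341,.0869])-foot))
im,d,K,T=shot('wrist'); cv2.imwrite('pics/w4.png',cv2.cvtColor(cv2.resize(im[200:400,200:440],None,fx=2,fy=2),cv2.COLOR_RGB2BGR))
E
```

```text
8.62 [0.5664 0.0329 0.1139] [-0.95  0.4   1.    1.85 -0.42  1.05 -1.08] a 15.87 [ 0.057  0.029 -0.998] f [0.6 0.3 0. ] t [-0.1  -0.02 -0.05] w 0.424
[0.56890566 0.03402309 0.08587884] to go [3.94342768e-04 7.69084043e-05 1.02116126e-03] [ 0.0005  0.     -0.001 ]
```

View pics/w4.png

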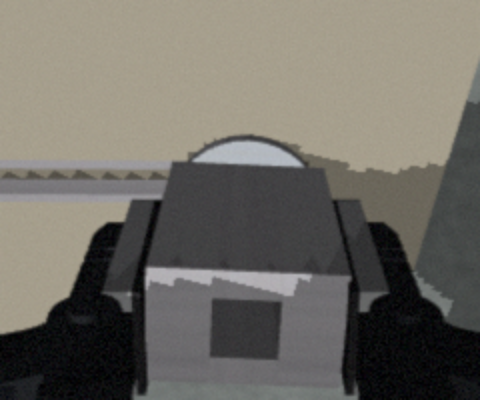

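The view shows no force yet: the collar is centred above the opening and the foot is already below the surface. Next I swing the top downhill while lowering, so that the foot sits square.

Call:
apply_moves(
  commands=[
    [-0.002,0,0.003,0,1],
    [-0.004,0,0.0035,0,1],
    [-0.004,0,0.0035,0,1],
    [0,0,0,0,1],
  ],
  squeeze=20,
)

```text
clock: 9.0
position: [0.5621, 0.0309, 0.1076]
ee_rot: [0.99, 0.138, 0.035, -0.011]
ft_force: [-1.4, -0.9, -0.8]
grip_width: 0.42
```

```bash
python3 s.py
```

```text
9.0 [0.5621 0.0309 0.1076] [-0.96  0.39  1.01  1.88 -0.42  1.02 -1.07] a 15.88 [ 0.067  0.032 -0.997] f [-1.4 -0.9 -0.8] t [-0.16  0.43 -0.  ] w 0.42
```

Call:
apply_moves(
  commands=[
    [-0.005,0,0.003,0,1],
    [-0.005,0,0.003,0,1],
    [-0.004,0,0.002,0,1],
    [0,0,0,0,1],
  ],
  squeeze=20,
)

```text
clock: 9.33
position: [0.5546, 0.0284, 0.1022]
ee_rot: [0.989, 0.139, 0.042, -0.011]
ft_force: [-0.7, 0.1, -1.0]
grip_width: 0.421
```

```bash
python3 s.py;  python3 - <<'E'
from m import *
Tt=tool(); im,d,K,T=shot('wrist'); W=cloud(d,K,T); np.savez('w5.npz',W=W,K=K,T=T,Tt=Tt,im=im)
for nm,b in [('front',(292,290,354,326)),('top',(285,352,300,380)),('top2',(345,352,365,380))]:
    P=holder_pose(W,b,Tt); cc=np.median(P,0); P=P[abs(P-cc).max(1)<.03]; v=np.linalg.svd(P-P.mean(0),full_matrices=False)[2][2]; print(nm,len(P),P.mean(0).round(4),v.round(3),'world',Tt[:3,:3]@v)
E
```

```text
9.33 [0.5546 0.0284 0.1022] [-0.97  0.36  1.01  1.91 -0.41  0.99 -1.07] a 15.93 [ 0.081  0.034 -0.996] f [-0.7  0.1 -1. ] t [-0.04  0.06 -0.03] w 0.421
front 2220 [ 0.0155 -0.0005 -0.0201] [-0.957 -0.     0.289] world [-0.89370475 -0.25180123 -0.37133267]
top 418 [ 0.0037 -0.0111 -0.0399] [-0.259  0.023 -0.966] world [-0.3195375  -0.1260427   0.93915336]
top2 558 [ 0.0036  0.0106 -0.0399] [-0.259  0.013 -0.966] world [-0.32182373 -0.11636537  0.93962151]
```

Call:
apply_moves(
  commands=[
    [-0.004,0,0.002,0,1],
    [-0.004,0,0.003,0,1],
    [0,0,0.001,0,1],
    [0,0,0,0,1],
  ],
  squeeze=20,
)

```text
clock: 9.72
position: [0.5495, 0.0268, 0.0967]
ee_rot: [0.989, 0.139, 0.045, -0.011]
ft_force: [2.4, 1.1, -0.1]
grip_width: 0.418
```

```bash
python3 s.py
cat > v.py <<'E'
from m import *
import sys
Tt=tool(); im,d,K,T=shot('wrist'); W=cloud(d,K,T); np.savez('w5.npz',W=W,K=K,T=T,Tt=Tt,im=im)
nd=np.array([-.4812,-.1362,.8660])
for nm,b in [('front',(292,290,354,326)),('top',(285,352,300,380)),('top2',(345,352,365,380))]:
    P=holder_pose(W,b,Tt); cc=np.median(P,0); P=P[abs(P-cc).max(1)<.03]; v=np.linalg.svd(P-P.mean(0),full_matrices=False)[2][2]; w=Tt[:3,:3]@v
    m=Tt[:3,:3]@P.mean(0)+Tt[:3,3]; print(nm,P.mean(0).round(4),v.round(3),'angle to deck n',np.degrees(np.arccos(abs(w@nd))).round(1),'height over deck',((m-[.5684,.034,.0904])@nd).round(4))
E
python3 v.py
```

```text
9.72 [0.5495 0.0268 0.0967] [-0.98  0.35  1.02  1.94 -0.41  0.96 -1.07] a 15.96 [ 0.086  0.035 -0.996] f [ 2.4  1.1 -0.1] t [ 0.17 -0.51 -0.01] w 0.418
front [ 0.0167 -0.0005 -0.0222] [-0.915  0.003  0.404] angle to deck n 89.1 height over deck 0.0287
top [ 0.0044 -0.011  -0.0409] [-0.221 -0.098 -0.97 ] angle to deck n 12.9 height over deck 0.0509
top2 [ 0.0044  0.0105 -0.0409] [-0.226  0.025 -0.974] angle to deck n 11.8 height over deck 0.0507
```

```bash
cat > p.py <<'E'
from m import *
import sys
n=np.array([-.4812,-.1362,.8660]);n/=np.linalg.norm(n); uy=np.array([-.2735,.9619,0]);uy-=n*(n@uy);uy/=np.linalg.norm(uy); ux=np.cross(uy,n)
O=np.array([.5684,.034,.0904])+.06*uy
def todeck(W): return (W-O)@np.stack([ux,uy,n],1)
if __name__=='__main__':
    z=np.load('w5.npz'); D=todeck(z['W']); tcp=todeck(z['Tt'][:3,3]); print('tcp deck',tcp.round(4))
    m=(D[...,2]>.044)&(D[...,2]<.054)&(np.hypot(D[...,0]-tcp[0],D[...,1]-tcp[1])<.04); v,u=np.nonzero(m); P=D[m]
    print('top pts',len(P),np.percentile(P,[2,50,98],0).round(4))
    fr=D[292:325,292:354].reshape(-1,3); print('front',np.nanmedian(fr,0).round(4)); 
    dk=D[100:200,100:500].reshape(-1,3); print('deck z',np.nanmedian(dk[:,2]))
E
python3 p.py
```

```text
tcp deck [-0.0143 -0.0618  0.0155]
top pts 6537 [[-0.0127 -0.0847  0.0444]
 [ 0.0083 -0.0618  0.0511]
 [ 0.0163 -0.0389  0.0533]]
front [ 0.0101 -0.0616  0.0291]
deck z 7.627989002567606e-05
```

Call:
apply_moves(
  commands=[
    [0,-0.008,0,0,1],
    [0,-0.012,0,0,1],
    [0,-0.012,0,0,1],
    [0,-0.012,0,0,1],
    [0,0,0,0,1],
  ],
)

```text
clock: 10.18
position: [0.5376, 0.0689, 0.097]
ee_rot: [0.99, 0.137, 0.045, -0.009]
ft_force: [1.0, 3.8, 0.4]
grip_width: 0.42
```

```bash
python3 s.py; python3 v.py; python3 p.py
```

```text
10.18 [0.5376 0.0689 0.097 ] [-1.09  0.33  1.03  1.96 -0.38  0.95 -1.18] a 15.73 [ 0.088  0.03  -0.996] f [1.  3.8 0.4] t [ 0.63 -0.42  0.07] w 0.42
front [ 0.0167 -0.0005 -0.0222] [-0.916  0.     0.402] angle to deck n 89.0 height over deck 0.029
top [ 0.0045 -0.011  -0.0409] [-0.216 -0.079 -0.973] angle to deck n 12.9 height over deck 0.0512
top2 [ 0.0044  0.0105 -0.0409] [-0.235  0.025 -0.972] angle to deck n 11.2 height over deck 0.0511
tcp deck [-0.0141 -0.018   0.0158]
top pts 6586 [[-0.0125 -0.0408  0.0444]
 [ 0.0089 -0.0178  0.0513]
 [ 0.0162  0.0051  0.0532]]
front [ 0.0103 -0.0178  0.0293]
deck z 0.0001462535458649401
```

Call:
apply_moves(
  commands=[
    [0,-0.013,0,0,1],
    [0,-0.013,0,0,1],
    [0,-0.013,0,0,1],
    [0,-0.013,0,0,1],
    [0,-0.012,0,0,1],
  ],
)

```text
clock: 10.65
position: [0.5217, 0.1235, 0.0976]
ee_rot: [0.99, 0.133, 0.046, -0.006]
ft_force: [2.6, -1.9, -0.0]
grip_width: 0.421
```

Call:
apply_moves(
  commands=[
    [0,-0.008,0,0,1],
    [0,-0.004,0,0,1],
    [0,0,0,0,1],
  ],
)

```text
clock: 10.9
position: [0.5183, 0.1359, 0.0974]
ee_rot: [0.99, 0.133, 0.046, -0.005]
ft_force: [1.6, 2.9, -0.3]
grip_width: 0.414
```

```bash
python3 s.py; python3 v.py; python3 p.py
python3 - <<'E'
from h import *
z=np.load('w5.npz'); cv2.imwrite('pics/w6.png',cv2.cvtColor(z['im'][180:420,140:500],cv2.COLOR_RGB2BGR))
E
```

```text
10.9 [0.5183 0.1359 0.0974] [-1.26  0.31  1.05  1.98 -0.33  0.94 -1.36] a 15.31 [ 0.09   0.023 -0.996] f [ 1.6  2.9 -0.3] t [ 0.62 -0.32  0.1 ] w 0.414
front [ 0.0167 -0.0005 -0.0222] [-0.914  0.002  0.407] angle to deck n 89.3 height over deck 0.0295
top [ 0.0044 -0.011  -0.0409] [-0.218 -0.012 -0.976] angle to deck n 12.1 height over deck 0.0516
top2 [ 0.0044  0.0105 -0.0409] [-0.223  0.012 -0.975] angle to deck n 11.8 height over deck 0.0517
tcp deck [-0.0141  0.0517  0.0163]
top pts 6682 [[-0.0124  0.0289  0.0443]
 [ 0.0093  0.0521  0.0516]
 [ 0.016   0.0748  0.0533]]
front [0.0103 0.0521 0.0299]
deck z 8.902935713186818e-05
```

View pics/w6.png

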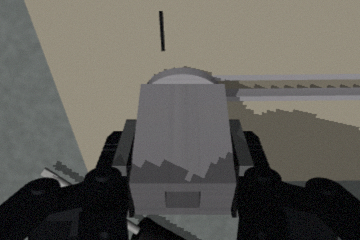

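The tick mark at crop (162,30) is still about 8 mm past the holder's axis, which is at crop (183,80). I keep sliding until it meets the stop.

Call:
apply_moves(
  commands=[
    [0,-0.005,0,0,1],
    [0,-0.005,0,0,1],
    [0,-0.003,0,0,1],
    [0,0,0,0,1],
  ],
)

```text
clock: 11.28
position: [0.5155, 0.1458, 0.0974]
ee_rot: [0.99, 0.131, 0.047, -0.004]
ft_force: [2.2, -1.5, -0.1]
grip_width: 0.419
```

```bash
python3 s.py; python3 v.py; python3 p.py
python3 - <<'E'
from h import *
z=np.load('w5.npz'); cv2.imwrite('pics/w7.png',cv2.cvtColor(z['im'][180:420,140:500],cv2.COLOR_RGB2BGR))
E
```

```text
11.28 [0.5155 0.1458 0.0974] [-1.28  0.31  1.05  1.98 -0.33  0.94 -1.39] a 15.08 [ 0.091  0.021 -0.996] f [ 2.2 -1.5 -0.1] t [-0.14 -0.57 -0.03] w 0.419
front [ 0.0167 -0.0005 -0.0222] [-0.914  0.001  0.406] angle to deck n 89.3 height over deck 0.0296
top [ 0.0045 -0.011  -0.041 ] [-0.23  -0.066 -0.971] angle to deck n 12.1 height over deck 0.0516
top2 [ 0.0045  0.0105 -0.041 ] [-0.23   0.025 -0.973] angle to deck n 11.4 height over deck 0.0518
tcp deck [-0.0141  0.062   0.0163]
top pts 6698 [[-0.0125  0.0394  0.0444]
 [ 0.0092  0.0625  0.0516]
 [ 0.0158  0.0851  0.0533]]
front [0.0103 0.0623 0.0299]
deck z 2.0883345898060597e-05
```

View pics/w7.png

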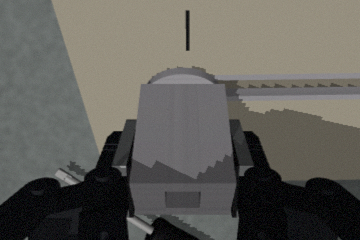

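Tick at crop (188,30), holder axis at about (182,80): the holder is at the closed end, at or near the stop. Next I let go, rise and shut the fingers. I'll then push the block's near end around an arc with the closed fingers, because the tool can only turn about the vertical.

Call:
apply_moves(
  commands=[
    [0,0,0,0,-0.2],
    [0,0,0,0,-0.2],
    [0,0,0,0,-0.2],
  ],
)

```text
clock: 11.58
position: [0.5138, 0.146, 0.0967]
ee_rot: [0.99, 0.131, 0.045, -0.005]
ft_force: [0.1, -0.2, 0.0]
grip_width: 0.602
```

Call:
apply_moves(
  commands=[
    [0,0,-0.02,0,-0.2],
    [0,0,-0.03,0,-0.2],
    [0,0,-0.03,0,1],
    [0,0,0,0,1],
    [0,0,0,0,1],
  ],
)

```text
clock: 12.0
position: [0.5039, 0.1439, 0.1772]
ee_rot: [0.99, 0.131, 0.041, -0.004]
ft_force: [0.1, 1.1, -0.8]
grip_width: 0.186
```

Call:
apply_moves(
  commands=[
    [0,0,0,0,1],
    [0,0,0,0,1],
    [0,0,0,0,1],
  ],
)

```text
clock: 12.25
position: [0.5031, 0.1442, 0.1759]
ee_rot: [0.99, 0.132, 0.04, -0.004]
ft_force: [-0.3, -0.4, 0.2]
grip_width: 0.0
```

```bash
python3 s.py
python3 - <<'E'
from p import *
Tt=tool(); im,d,K,T=shot('wrist'); cv2.imwrite('pics/w8.png',cv2.cvtColor(im[150:480,140:520],cv2.COLOR_RGB2BGR)); W=cloud(d,K,T); np.savez('w8.npz',W=W,K=K,T=T,Tt=Tt,im=im)
P=(W-Tt[:3,3])@Tt[:3,:3]
for z0 in (-.03,-.02,-.01,-.003):
    m=(abs(P[...,2]-z0)<.004)&(abs(P[...,0])<.03)&(abs(P[...,1])<.05); Q=P[m]; print(z0,len(Q),Q.min(0).round(4) if len(Q) else '',Q.max(0).round(4) if len(Q) else '')
D=todeck(W); tcp=todeck(Tt[:3,3]); print('tcp deck',tcp)
m=(D[...,2]>.048)&(D[...,2]<.054)&(np.hypot(D[...,0],D[...,1]-.06)<.04); Q=D[m]; print(len(Q),cv2.minAreaRect(Q[:,:2].astype(np.float32)),np.median(Q[:,2]))
E
```

```text
12.25 [0.5031 0.1442 0.1759] [-1.44  0.13  1.16  1.91 -0.13  1.1  -1.54] a 15.15 [ 0.079  0.019 -0.997] f [-0.3 -0.4  0.2] t [-0.02  0.09  0.  ] w 0.0
-0.03 785 [ 0.0061 -0.0141 -0.034 ] [ 0.0122  0.0131 -0.026 ]
-0.02 718 [ 0.0062 -0.0142 -0.024 ] [ 0.0123  0.0132 -0.016 ]
-0.01 523 [ 0.006 -0.014 -0.014] [ 0.012   0.013  -0.0061]
-0.003 108 [ 0.0065 -0.0107 -0.007 ] [ 0.0117  0.0067 -0.002 ]
tcp deck [0.01445252 0.06375243 0.09043132]
1684 ((-0.002315918914973736, 0.06178067624568939), (0.03622499108314514, 0.02580450475215912), 88.8506088256836) 0.05038090518098237
```

View pics/w8.png

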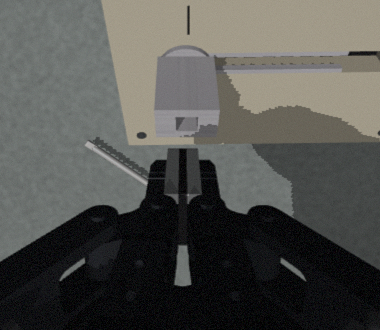

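The crop shows the holder released at crop (186,95), standing squarely with its collar on the deck (top 50.4 mm above it). Its axis is at deck (-2, 62) mm. The shut fingers measure 22 x 27 mm.

Call:
apply_moves(
  commands=[
    [0.02,0.0286,0,-0.9,1],
    [0.022,0,0,0,1],
    [0,0,0.02,0,1],
    [0,0,0.02,0,1],
    [0,0,0,0,1],
  ],
)

```text
clock: 12.72
position: [0.5544, 0.1325, 0.135]
ee_rot: [0.989, 0.143, 0.038, -0.005]
ft_force: [-2.0, -0.5, 0.5]
grip_width: -0.001
```

```bash
cat > q.py <<'E'
from p import *
import subprocess,sys
t=tool(); d=todeck(t[:3,3])*1e3; M=np.stack([ux,uy,n],0)@t[:3,:3]
print('tcp deck mm',d.round(1)); print('tool axes in deck\n',M.round(3))
for a in sys.argv[1:]:
    g=np.array(eval(a)); print(a,'move tool mm',(M.T@(g-d)).round(1)); d=g
E
python3 s.py; python3 q.py '(25,35.2,12.3)' '(11.5,30.9,12.3)'
```

```text
12.72 [0.5544 0.1325 0.135 ] [-1.19  0.37  1.06  1.84 -0.38  1.06 -1.28] a 16.51 [ 0.075  0.02  -0.997] f [-2.  -0.5  0.5] t [-0.08  0.12  0.  ] w -0.001
tcp deck mm [33.9 38.5 31.9]
tool axes in deck
 [[ 0.902  0.01  -0.432]
 [ 0.011 -1.    -0.   ]
 [-0.432 -0.005 -0.902]]
(25,35.2,12.3) move tool mm [ 0.4  3.3 21.6]
(11.5,30.9,12.3) move tool mm [-12.2   4.2   5.8]
```

Call:
apply_moves(
  commands=[
    [0.0004,0.0033,0.011,0,1],
    [0,0,0.0105,0,1],
    [0,0,0,0,1],
  ],
)

```text
clock: 12.97
position: [0.5567, 0.1285, 0.1118]
ee_rot: [0.989, 0.143, 0.037, -0.003]
ft_force: [-0.5, -0.1, 0.3]
grip_width: -0.004
```

```bash
python3 s.py; python3 q.py '(18,34.5,12.3)' '(11.5,30.9,12.3)' '(2.3,31.3,12.3)' '(-1.9,33.2,12.3)' '(-5.4,36.2,12.3)'
```

```text
12.97 [0.5567 0.1285 0.1118] [-1.15  0.41  1.03  1.86 -0.42  1.03 -1.25] a 16.43 [ 0.072  0.017 -0.997] f [-0.5 -0.1  0.3] t [-0.04  0.08 -0.01] w -0.004
tcp deck mm [23.3 34.1 11.3]
tool axes in deck
 [[ 0.9    0.01  -0.435]
 [ 0.01  -1.    -0.003]
 [-0.435 -0.002 -0.901]]
(18,34.5,12.3) move tool mm [-5.2 -0.5  1.4]
(11.5,30.9,12.3) move tool mm [-5.9  3.5  2.8]
(2.3,31.3,12.3) move tool mm [-8.3 -0.5  4. ]
(-1.9,33.2,12.3) move tool mm [-3.8 -1.9  1.8]
(-5.4,36.2,12.3) move tool mm [-3.1 -3.   1.5]
```

Call:
apply_moves(
  commands=[
    [-0.0052,-0.0005,0.0014,0,1],
    [-0.003,0.0018,0.0014,0,1],
    [-0.003,0.0018,0.0014,0,1],
    [0,0,0,0,1],
  ],
)

```text
clock: 13.3
position: [0.5461, 0.1219, 0.1079]
ee_rot: [0.989, 0.143, 0.037, -0.003]
ft_force: [-0.5, -0.1, -0.4]
grip_width: 0.0
```

```bash
python3 s.py; python3 q.py '(11.5,30.9,12.3)' '(2.3,31.3,12.3)'
```

```text
13.3 [0.5461 0.1219 0.1079] [-1.17  0.39  1.04  1.89 -0.4   1.01 -1.25] a 16.41 [ 0.072  0.017 -0.997] f [-0.5 -0.1 -0.4] t [-0.06  0.05 -0.01] w 0.0
tcp deck mm [11.1 30.7 13.9]
tool axes in deck
 [[ 0.901  0.01  -0.434]
 [ 0.01  -1.    -0.002]
 [-0.434 -0.002 -0.901]]
(11.5,30.9,12.3) move tool mm [ 1.1 -0.2  1.2]
(2.3,31.3,12.3) move tool mm [-8.3 -0.5  4. ]
```

```bash
cat > k.py <<'E'
from p import *
import sys
f=sys.argv[1]; Tt=tool(); im,d,K,T=shot('wrist'); W=cloud(d,K,T); np.savez('k.npz',W=W,K=K,T=T,Tt=Tt,im=im); cv2.imwrite('pics/'+f,cv2.cvtColor(im[150:480,140:520],cv2.COLOR_RGB2BGR))
for nm in ('wrist','top','scene'):
    if nm!='wrist': im,d,K,T=shot(nm); W=cloud(d,K,T)
    D=todeck(W); m=(D[...,2]>.046)&(D[...,2]<.055)&(np.hypot(D[...,0],D[...,1]-.06)<.027); Q=D[m]
    if len(Q)>20: print(nm,len(Q),[np.round(x,4) for x in cv2.minAreaRect(Q[:,:2].astype(np.float32))],np.median(Q[:,2]).round(4))
E
python3 k.py w9.png
```

```text
wrist 75 [array([-0.0081,  0.0749]), array([0.0031, 0.0182]), np.float64(59.0742)] 0.0503
```

View pics/w9.png

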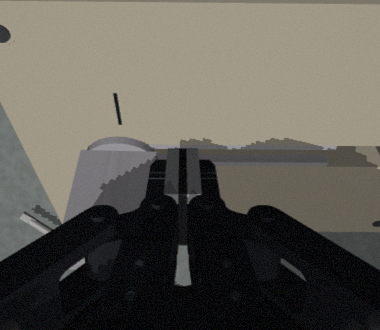

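The view shows the uphill face still square, running from crop (80,150) to (155,150). The fingers, with their left edge at about 163, passed just beside its end. I back out, shift 6 mm toward the block and push again.

Call:
apply_moves(
  commands=[
    [0.014,0,-0.0055,0,1],
    [0,-0.0075,0.001,0,1],
    [0,0,0,0,1],
  ],
)

```text
clock: 13.7
position: [0.558, 0.1348, 0.1143]
ee_rot: [0.989, 0.143, 0.038, -0.004]
ft_force: [-1.6, 0.5, -1.5]
grip_width: 0.001
```

```bash
python3 s.py; python3 q.py '(25,38,12.5)' '(14.5,37,12.5)' '(11.5,34.7,12.5)' '(6,33.5,12.5)' '(2.3,34.3,12.5)'
```

```text
13.7 [0.558  0.1348 0.1143] [-1.16  0.41  1.03  1.85 -0.42  1.03 -1.26] a 16.45 [ 0.073  0.019 -0.997] f [-1.6  0.5 -1.5] t [0.01 0.09 0.02] w 0.001
tcp deck mm [27.2 39.8 12. ]
tool axes in deck
 [[ 0.901  0.01  -0.433]
 [ 0.01  -1.    -0.001]
 [-0.433 -0.003 -0.901]]
(25,38,12.5) move tool mm [-2.2  1.7  0.5]
(14.5,37,12.5) move tool mm [-9.5  0.9  4.6]
(11.5,34.7,12.5) move tool mm [-2.7  2.3  1.3]
(6,33.5,12.5) move tool mm [-5.   1.1  2.4]
(2.3,34.3,12.5) move tool mm [-3.3 -0.8  1.6]
```

Call:
apply_moves(
  commands=[
    [-0.006,0.002,0.002,0,1],
    [-0.0055,0.0006,0.003,0,1],
    [-0.003,0.0015,0.0013,0,1],
    [0,0,0,0,1],
  ],
)

```text
clock: 14.03
position: [0.5452, 0.1251, 0.1067]
ee_rot: [0.989, 0.143, 0.039, -0.003]
ft_force: [0.4, -0.4, 1.5]
grip_width: -0.002
```

```bash
python3 s.py; python3 q.py '(11.5,34.7,12.5)' '(6,33.5,12.5)' '(2.3,34.3,12.5)'
```

```text
14.03 [0.5452 0.1251 0.1067] [-1.18  0.39  1.04  1.9  -0.4   1.   -1.26] a 16.45 [ 0.076  0.018 -0.997] f [ 0.4 -0.4  1.5] t [-0.12 -0.16 -0.01] w -0.002
tcp deck mm [10.4 34.  12.9]
tool axes in deck
 [[ 0.902  0.011 -0.431]
 [ 0.01  -1.    -0.003]
 [-0.431 -0.002 -0.902]]
(11.5,34.7,12.5) move tool mm [ 1.1 -0.7 -0.1]
(6,33.5,12.5) move tool mm [-5.   1.1  2.4]
(2.3,34.3,12.5) move tool mm [-3.3 -0.8  1.6]
```

```bash
cat > k2.py <<'E'
from p import *
Tt=tool(); im,d,K,T=shot('wrist'); W=cloud(d,K,T); D=todeck(W); P=(W-Tt[:3,3])@Tt[:3,:3]
m=(D[...,2]>.01)&(D[...,2]<.046)&(np.hypot(D[...,0]+.002,D[...,1]-.062)<.024)&~((abs(P[...,1])<.0165)&(abs(P[...,0])<.02))&(abs(P[...,1])<.06)
m=cv2.erode(m.astype(np.uint8),np.ones((3,3)))>0
# per-pixel normals
gx=np.cross(np.roll(D,-2,1)-np.roll(D,2,1),np.roll(D,-2,0)-np.roll(D,2,0)); gx/=np.linalg.norm(gx,axis=-1,keepdims=True)
N=gx[m]; N=N[np.isfinite(N).all(1)&(abs(N[:,2])<.25)]
az=np.degrees(np.arctan2(-N[:,1]*np.sign(N[:,0]),abs(N[:,0]))); print(len(N)); h,e=np.histogram(az,18,(-90,90)); print(dict(zip(e[:-1].astype(int),h)))
m2=(D[...,2]>.048)&(D[...,2]<.053)&(np.hypot(D[...,0]+.002,D[...,1]-.062)<.026)&~((abs(P[...,1])<.0165)&(abs(P[...,0])<.02)); print('top',m2.sum(),D[m2].mean(0) if m2.any() else '', 'z hist of high pts',np.histogram(D[...,2][(np.hypot(D[...,0]+.002,D[...,1]-.062)<.026)&(abs(P[...,0])>.02)],6,(0,.06)))
E
python3 k2.py
```

```text
1295
{np.int64(-90): np.int64(21), np.int64(-80): np.int64(36), np.int64(-70): np.int64(66), np.int64(-60): np.int64(12), np.int64(-50): np.int64(9), np.int64(-40): np.int64(19), np.int64(-30): np.int64(49), np.int64(-20): np.int64(82), np.int64(-10): np.int64(120), np.int64(0): np.int64(147), np.int64(10): np.int64(157), np.int64(20): np.int64(178), np.int64(30): np.int64(164), np.int64(40): np.int64(124), np.int64(50): np.int64(83), np.int64(60): np.int64(25), np.int64(70): np.int64(3), np.int64(80): np.int64(0)}
top 73 [-0.00402665  0.07695537  0.05109575] z hist of high pts (array([ 0,  0,  0,  0,  0, 73]), array([0.  , 0.01, 0.02, 0.03, 0.04, 0.05, 0.06]))
```

It has turned about 20–25°, so the push works. I continue along the arc.

Call:
apply_moves(
  commands=[
    [-0.004,0.0008,0.002,0,1],
    [-0.004,-0.0002,0.002,0,1],
    [0,0,0,0,1],
  ],
)

```text
clock: 14.33
position: [0.538, 0.1213, 0.1022]
ee_rot: [0.989, 0.142, 0.04, -0.003]
ft_force: [1.5, -0.7, 1.2]
grip_width: 0.002
```

```bash
python3 s.py; python3 q.py '(2.3,34.3,12.5)' '(-1.9,36.2,12.5)' '(-5.4,39.2,12.5)'; python3 k2.py
```

```text
14.33 [0.538  0.1213 0.1022] [-1.19  0.37  1.05  1.92 -0.39  0.98 -1.26] a 16.39 [ 0.077  0.018 -0.997] f [ 1.5 -0.7  1.2] t [-0.37 -0.11 -0.  ] w 0.002
tcp deck mm [ 1.2 32.3 13. ]
tool axes in deck
 [[ 0.903  0.01  -0.43 ]
 [ 0.009 -1.    -0.004]
 [-0.43  -0.001 -0.903]]
(2.3,34.3,12.5) move tool mm [ 1.2 -2.  -0. ]
(-1.9,36.2,12.5) move tool mm [-3.8 -1.9  1.8]
(-5.4,39.2,12.5) move tool mm [-3.1 -3.   1.5]
2327
{np.int64(-90): np.int64(11), np.int64(-80): np.int64(41), np.int64(-70): np.int64(14), np.int64(-60): np.int64(299), np.int64(-50): np.int64(474), np.int64(-40): np.int64(193), np.int64(-30): np.int64(43), np.int64(-20): np.int64(34), np.int64(-10): np.int64(36), np.int64(0): np.int64(64), np.int64(10): np.int64(79), np.int64(20): np.int64(134), np.int64(30): np.int64(173), np.int64(40): np.int64(273), np.int64(50): np.int64(264), np.int64(60): np.int64(165), np.int64(70): np.int64(30), np.int64(80): np.int64(0)}
top 12 [-0.0091113   0.07253855  0.05085925] z hist of high pts (array([351,   0,   0,   0,   0,  12]), array([0.  , 0.01, 0.02, 0.03, 0.04, 0.05, 0.06]))
```

Call:
apply_moves(
  commands=[
    [-0.0035,-0.001,0.0018,0,1],
    [-0.0025,-0.0015,0.0013,0,1],
    [0,0,0,0,1],
  ],
)

```text
clock: 14.63
position: [0.5357, 0.1207, 0.1011]
ee_rot: [0.989, 0.141, 0.044, -0.002]
ft_force: [1.1, -2.2, 2.1]
grip_width: -0.001
```

```bash
python3 s.py; python3 q.py '(-5.4,36.2,12.5)'; python3 k2.py
```

```text
14.63 [0.5357 0.1207 0.1011] [-1.21  0.36  1.06  1.94 -0.38  0.97 -1.27] a 16.29 [ 0.086  0.017 -0.996] f [ 1.1 -2.2  2.1] t [-0.23 -0.27 -0.02] w -0.001
tcp deck mm [-1.3 32.3 13.2]
tool axes in deck
 [[ 0.906  0.009 -0.422]
 [ 0.007 -1.    -0.006]
 [-0.422  0.003 -0.906]]
(-5.4,36.2,12.5) move tool mm [-3.4 -3.9  2.3]
2628
{np.int64(-90): np.int64(7), np.int64(-80): np.int64(47), np.int64(-70): np.int64(1), np.int64(-60): np.int64(167), np.int64(-50): np.int64(474), np.int64(-40): np.int64(387), np.int64(-30): np.int64(165), np.int64(-20): np.int64(89), np.int64(-10): np.int64(37), np.int64(0): np.int64(41), np.int64(10): np.int64(73), np.int64(20): np.int64(105), np.int64(30): np.int64(164), np.int64(40): np.int64(257), np.int64(50): np.int64(331), np.int64(60): np.int64(218), np.int64(70): np.int64(63), np.int64(80): np.int64(2)}
top 6 [-0.010502    0.07225224  0.05108986] z hist of high pts (array([567,   0,   0,   0,   0,   6]), array([0.  , 0.01, 0.02, 0.03, 0.04, 0.05, 0.06]))
```

Call:
apply_moves(
  commands=[
    [-0.003,-0.004,0.0015,0,1],
    [-0.003,-0.005,0.0015,0,1],
    [-0.001,-0.005,0.0005,0,1],
  ],
)

```text
clock: 14.93
position: [0.5343, 0.1237, 0.1023]
ee_rot: [0.989, 0.137, 0.053, 0.002]
ft_force: [3.7, -15.0, 12.4]
grip_width: 0.003
```

```bash
python3 s.py; python3 q.py '(-5.4,36.2,12.5)'; python3 k2.py
```

```text
14.93 [0.5343 0.1237 0.1023] [-1.25  0.35  1.08  1.95 -0.36  0.95 -1.3 ] a 15.85 [ 0.105  0.01  -0.994] f [  3.7 -15.   12.4] t [-3.14 -0.98 -0.24] w 0.003
tcp deck mm [-1.2 35.6 14.5]
tool axes in deck
 [[ 0.913  0.007 -0.408]
 [-0.    -1.    -0.019]
 [-0.408  0.017 -0.913]]
(-5.4,36.2,12.5) move tool mm [-3.  -0.6  3.5]
2553
{np.int64(-90): np.int64(5), np.int64(-80): np.int64(45), np.int64(-70): np.int64(3), np.int64(-60): np.int64(185), np.int64(-50): np.int64(485), np.int64(-40): np.int64(405), np.int64(-30): np.int64(154), np.int64(-20): np.int64(56), np.int64(-10): np.int64(36), np.int64(0): np.int64(49), np.int64(10): np.int64(70), np.int64(20): np.int64(127), np.int64(30): np.int64(156), np.int64(40): np.int64(247), np.int64(50): np.int64(274), np.int64(60): np.int64(198), np.int64(70): np.int64(56), np.int64(80): np.int64(2)}
top 51 [0.02258648 0.05565284 0.05091882] z hist of high pts (array([585,   1,   0,   0,   0,   0]), array([0.  , 0.01, 0.02, 0.03, 0.04, 0.05, 0.06]))
```

Run:
```python
from h import *
a=shot('wrist')[0][220:430,160:440]; b=shot('scene')[0][160:265,320:440]; c=shot('top')[0][190:290,210:330]
f=lambda i:cv2.resize(i,(400,300),interpolation=cv2.INTER_CUBIC)
cv2.imwrite('pics/m1.png',cv2.cvtColor(np.vstack([np.hstack([f(a),f(b)]),np.hstack([f(c),f(c)*0])]),cv2.COLOR_RGB2BGR))
```

```text
(no output)
```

View pics/m1.png

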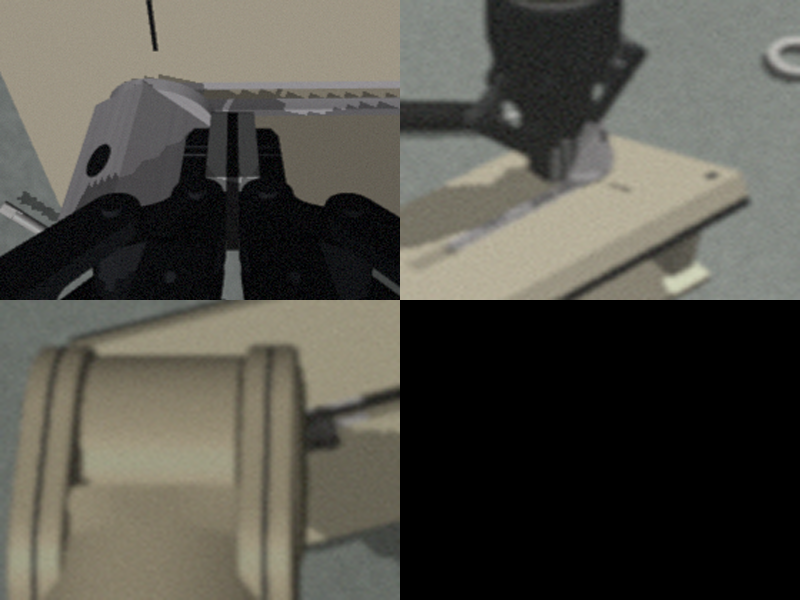

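The wrist pane shows the block turned about 45°. The wider knuckles above the pads touch its top edge, at about (190,150) in the pane, and that is why it jams. I'll back off and turn the tool 90°, so its flat front (tool x) does the last push towards the stop.

Call:
apply_moves(
  commands=[
    [0,0.012,-0.005,0,1],
    [0,0.012,-0.008,0,1],
    [0,0,0,-7.1,1],
    [0,0,0,-7.1,1],
    [0,0,0,-7.1,1],
  ],
)

```text
clock: 15.55
position: [0.537, 0.0977, 0.1158]
ee_rot: [0.946, 0.32, 0.048, 0.011]
ft_force: [-0.3, 0.1, 0.5]
grip_width: 0.0
```

Call:
apply_moves(
  commands=[
    [0,0,0,-7.1,1],
    [0,0,0,-7.1,1],
    [0,0,0,-7.1,1],
    [0,0,0,-7.1,1],
    [0,0,0,-7.1,1],
  ],
)

```text
clock: 15.97
position: [0.5332, 0.0969, 0.1156]
ee_rot: [0.802, 0.596, 0.04, 0.022]
ft_force: [-1.0, -0.3, 0.4]
grip_width: 0.001
```

Call:
apply_moves(
  commands=[
    [0,0,0,-7.1,1],
    [0,0,0,-7.1,1],
    [0,0,0,-5,1],
    [0,0,0,0,1],
    [0,0,0,0,1],
  ],
)

```text
clock: 16.38
position: [0.5296, 0.0961, 0.1155]
ee_rot: [0.687, 0.725, 0.034, 0.026]
ft_force: [-0.6, 0.3, -1.2]
grip_width: 0.003
```

```bash
python3 s.py; python3 q.py '(-12,20,13)' '(-12,37.6,13)'
cat > k3.py <<'E'
from p import *
Tt=tool(); im,d,K,T=shot('wrist'); W=cloud(d,K,T); D=todeck(W); P=(W-Tt[:3,3])@Tt[:3,:3]
np.savez('k3.npz',W=W,im=im,Tt=Tt,K=K,T=T)
fing=(abs(P[...,1])<.03)&(P[...,0]<.016)
m=(D[...,2]>.045)&(D[...,2]<.056)&(np.hypot(D[...,0]+.002,D[...,1]-.062)<.028)&~fing; Q=D[m]
if len(Q)>20: print('top',len(Q),[np.round(x,4) for x in cv2.minAreaRect(Q[:,:2].astype(np.float32))],'z',np.percentile(Q[:,2],[5,50,95]).round(4))
for z0 in (-.03,-.04,-.05,-.06):
    f=P[(abs(P[...,2]-z0)<.004)&(abs(P[...,1])<.03)&(abs(P[...,0])<.03)]
    if len(f): print(z0,len(f),'x max',f[:,0].max().round(4))
E
python3 k3.py
```

```text
16.38 [0.5296 0.0961 0.1155] [-1.01  0.23  0.83  1.94 -0.2   0.97 -0.04] a 93.13 [ 0.083  0.014 -0.996] f [-0.6  0.3 -1.2] t [-0.04  0.14  0.02] w 0.003
tcp deck mm [-5.  10.3 31.9]
tool axes in deck
 [[ 0.196  0.883 -0.426]
 [ 0.975 -0.22  -0.009]
 [-0.102 -0.413 -0.905]]
(-12,20,13) move tool mm [10.  -0.5 20. ]
(-12,37.6,13) move tool mm [17.2 -3.9 -0.2]
top 5381 [array([-0.0068,  0.0599]), array([0.0381, 0.0248]), np.float64(40.7944)] z [0.0463 0.0513 0.0534]
-0.03 802 x max 0.0125
-0.04 1198 x max 0.0145
-0.05 3552 x max 0.015
-0.06 4845 x max 0.0165
```

Call:
apply_moves(
  commands=[
    [0,0,0,-6.5,1],
    [0,0,0,-6.4,1],
    [0,0,0,0,1],
  ],
)

```text
clock: 16.68
position: [0.5289, 0.096, 0.1153]
ee_rot: [0.601, 0.798, 0.03, 0.029]
ft_force: [0.1, 1.4, 0.7]
grip_width: -0.003
```

```bash
python3 s.py; python3 q.py '(-12,20,13)' '(-12,37.6,13)'
```

```text
16.68 [0.5289 0.096  0.1153] [-0.98  0.22  0.79  1.94 -0.18  0.97  0.17] a 105.96 [ 0.082  0.014 -0.997] f [0.1 1.4 0.7] t [ 0.    0.07 -0.05] w -0.003
tcp deck mm [-5.8 10.4 32.1]
tool axes in deck
 [[-0.006  0.904 -0.427]
 [ 1.     0.003 -0.009]
 [-0.007 -0.427 -0.904]]
(-12,20,13) move tool mm [ 9.7  2.6 19.9]
(-12,37.6,13) move tool mm [17.6  0.  -0.2]
```

Call:
apply_moves(
  commands=[
    [0,0.0013,0.01,0,1],
    [0.004,0.0013,0.0095,0,1],
    [0.005,0,0,0,1],
    [0.004,0,0,0,1],
    [0,0,0,0,1],
  ],
)

```text
clock: 17.1
position: [0.5289, 0.1109, 0.093]
ee_rot: [0.608, 0.793, 0.029, 0.028]
ft_force: [1.0, 0.7, 0.1]
grip_width: -0.002
```

```bash
python3 s.py; python3 q.py '(-12,37.6,13)'; python3 k3.py|head -1
```

```text
17.1 [0.5289 0.1109 0.093 ] [-0.98  0.26  0.77  1.95 -0.22  0.93  0.16] a 104.98 [ 0.08   0.013 -0.997] f [1.  0.7 0.1] t [ 0.02  0.08 -0.01] w -0.002
tcp deck mm [-13.4  24.7  10.8]
tool axes in deck
 [[ 0.009  0.903 -0.429]
 [ 1.    -0.015 -0.009]
 [-0.014 -0.429 -0.903]]
(-12,37.6,13) move tool mm [12.9  0.2 -2.7]
top 6836 [array([-0.007,  0.06 ]), array([0.0387, 0.0244]), np.float64(40.1125)] z [0.0465 0.0515 0.0535]
```

Call:
apply_moves(
  commands=[
    [0.004,0,-0.0025,-1,1],
    [0.004,0,0,0,1],
    [0.003,0,0,0,1],
    [0,0,0,0,1],
  ],
)

```text
clock: 17.48
position: [0.5263, 0.1174, 0.0967]
ee_rot: [0.602, 0.797, 0.027, 0.03]
ft_force: [-0.4, -0.8, 0.2]
grip_width: 0.0
```

```bash
python3 s.py; python3 q.py '(-12,37.6,13)'; python3 k3.py|head -1
```

```text
17.48 [0.5263 0.1174 0.0967] [-1.    0.26  0.77  1.95 -0.2   0.94  0.14] a 105.82 [ 0.081  0.008 -0.997] f [-0.4 -0.8  0.2] t [-0.25  0.19  0.02] w 0.0
tcp deck mm [-12.1  31.8  14.4]
tool axes in deck
 [[-0.006  0.903 -0.429]
 [ 1.     0.    -0.014]
 [-0.013 -0.429 -0.903]]
(-12,37.6,13) move tool mm [5.8 0.7 1.1]
top 6573 [array([-0.0046,  0.0666]), array([0.0378, 0.0246]), np.float64(40.0384)] z [0.0467 0.0513 0.053 ]
```

The flat push gave too little lever, and the block tipped instead of turning. I'll use the fingers' downhill corner on the face near the block's end, which gives about a 14 mm lever.

Call:
apply_moves(
  commands=[
    [-0.008,0,0,0,1],
    [0,0.011,-0.005,0,1],
    [0,0.011,-0.005,0,1],
    [0,0,0,0,1],
  ],
)

```text
clock: 17.87
position: [0.5493, 0.1161, 0.1095]
ee_rot: [0.602, 0.797, 0.029, 0.029]
ft_force: [0.7, -0.3, -1.1]
grip_width: 0.003
```

```bash
python3 s.py; python3 q.py '(9,27,11.5)' '(7.3,31.4,11.5)' '(3.9,32.2,11.5)' '(-.4,34.4,11.5)' '(-4,37.6,11.5)'; python3 k3.py|head -1
```

```text
17.87 [0.5493 0.1161 0.1095] [-0.96  0.29  0.77  1.88 -0.24  0.97  0.18] a 105.86 [ 0.081  0.011 -0.997] f [ 0.7 -0.3 -1.1] t [ 0.02  0.08 -0.04] w 0.003
tcp deck mm [13.1 24.2 14.5]
tool axes in deck
 [[-0.006  0.904 -0.428]
 [ 1.     0.001 -0.011]
 [-0.01  -0.428 -0.904]]
(9,27,11.5) move tool mm [ 2.9 -2.4  4.5]
(7.3,31.4,11.5) move tool mm [ 4.4 -1.5  0.7]
(3.9,32.2,11.5) move tool mm [ 0.8 -3.1  1.4]
(-.4,34.4,11.5) move tool mm [ 2.2 -3.9  1.8]
(-4,37.6,11.5) move tool mm [ 3.2 -3.3  1.5]
top 5469 [array([-0.0065,  0.0618]), array([0.0383, 0.0247]), np.float64(39.0253)] z [0.0462 0.0512 0.0534]
```

Call:
apply_moves(
  commands=[
    [0.0029,-0.0024,0.0045,0,1],
    [0.0044,-0.0015,0.0007,0,1],
    [0.0008,-0.0031,0.0014,0,1],
    [0,0,0,0,1],
  ],
)

```text
clock: 18.25
position: [0.5371, 0.1216, 0.0994]
ee_rot: [0.602, 0.797, 0.028, 0.028]
ft_force: [-0.5, -0.1, -0.1]
grip_width: -0.002
```

```bash
python3 s.py; python3 q.py  '(-.4,34.4,11.5)' '(-4,37.6,11.5)'; python3 k3.py|head -1
```

```text
18.25 [0.5371 0.1216 0.0994] [-0.98  0.28  0.77  1.92 -0.23  0.95  0.16] a 105.82 [ 0.078  0.01  -0.997] f [-0.5 -0.1 -0.1] t [-0.05  0.04 -0.01] w -0.002
tcp deck mm [-0.8 32.8 11. ]
tool axes in deck
 [[-0.005  0.902 -0.431]
 [ 1.     0.    -0.011]
 [-0.01  -0.431 -0.902]]
(-.4,34.4,11.5) move tool mm [ 1.6  0.2 -0.7]
(-4,37.6,11.5) move tool mm [ 3.2 -3.2  1.5]
top 5709 [array([-0.007 ,  0.0621]), array([0.0387, 0.0242]), np.float64(38.5484)] z [0.0463 0.0513 0.0534]
```

Call:
apply_moves(
  commands=[
    [-0.002,0.0045,-0.0018,0,1],
    [0.004,0,0,0,1],
    [0,0,0,0,1],
  ],
)

```text
clock: 18.55
position: [0.541, 0.1254, 0.102]
ee_rot: [0.602, 0.797, 0.028, 0.028]
ft_force: [0.3, 0.6, -0.7]
grip_width: -0.001
```

```bash
python3 s.py; python3 q.py  '(0,37,11.5)'; python3 k3.py|head -1
```

```text
18.55 [0.541  0.1254 0.102 ] [-0.98  0.29  0.76  1.9  -0.23  0.96  0.16] a 105.85 [ 0.078  0.011 -0.997] f [ 0.3  0.6 -0.7] t [0.02 0.08 0.01] w -0.001
tcp deck mm [ 4.6 35.4 10.8]
tool axes in deck
 [[-0.005  0.902 -0.431]
 [ 1.     0.001 -0.01 ]
 [-0.009 -0.431 -0.902]]
(0,37,11.5) move tool mm [ 1.6 -4.5  1.3]
top 5476 [array([-0.0067,  0.0624]), array([0.0387, 0.0245]), np.float64(38.0217)] z [0.0462 0.0513 0.0534]
```

Call:
apply_moves(
  commands=[
    [0.003,-0.002,0.001,0,1],
    [0.003,-0.002,0.001,0,1],
    [0,0,0,0,1],
  ],
)

```text
clock: 18.85
position: [0.5382, 0.1276, 0.1012]
ee_rot: [0.603, 0.796, 0.029, 0.031]
ft_force: [1.0, -1.3, 0.9]
grip_width: 0.003
```

```bash
python3 s.py; python3 q.py  '(0,39,11.5)'; python3 k3.py|head -1
```

```text
18.85 [0.5382 0.1276 0.1012] [-0.99  0.28  0.77  1.91 -0.22  0.95  0.14] a 105.68 [ 0.084  0.009 -0.996] f [ 1.  -1.3  0.9] t [-0.32 -0.11 -0.02] w 0.003
tcp deck mm [ 2.4 38.3 11.1]
tool axes in deck
 [[-0.004  0.905 -0.426]
 [ 1.    -0.002 -0.014]
 [-0.013 -0.426 -0.905]]
(0,39,11.5) move tool mm [ 0.7 -2.4  0.7]
top 5406 [array([-0.0069,  0.0644]), array([0.0386, 0.0243]), np.float64(37.518)] z [0.0462 0.0512 0.0533]
```

The foot is probably jamming on the pocket wall: its diagonal is 28.7 mm in a 30 mm pocket, and the holder sags downhill. A parallel-jaw squeeze gives a pure couple instead. I'll rise, turn back so the jaws open along the slot, straddle the block and close on it.

Call:
apply_moves(
  commands=[
    [-0.01,0,0,0,1],
    [-0.005,0,-0.025,0,1],
    [0,0,-0.035,7.1,-0.45],
    [0,0,-0.01,7.1,-0.45],
    [0,0,0,7.1,-0.45],
  ],
)

```text
clock: 19.32
position: [0.534, 0.1098, 0.1714]
ee_rot: [0.741, 0.67, 0.031, 0.023]
ft_force: [-0.1, 0.9, -0.1]
grip_width: 0.419
```

Call:
apply_moves(
  commands=[
    [0,0,0,7.1,-0.45],
    [0,0,0,7.1,-0.45],
    [0,0,0,7.1,-0.45],
    [0,0,0,7.1,-0.45],
    [0,0,0,7.1,-0.45],
  ],
)

```text
clock: 19.73
position: [0.5334, 0.108, 0.1719]
ee_rot: [0.911, 0.41, 0.037, 0.01]
ft_force: [0.4, 0.6, -0.2]
grip_width: 0.728
```

Call:
apply_moves(
  commands=[
    [0,0,0,7.1,-0.45],
    [0,0,0,7.1,-0.45],
    [0,0,0,7.1,-0.45],
    [0,0,0,4,-0.45],
    [0,0,0,0,-0.45],
  ],
)

```text
clock: 20.15
position: [0.5317, 0.1059, 0.1704]
ee_rot: [0.98, 0.194, 0.036, 0.001]
ft_force: [-0.5, -0.0, 1.3]
grip_width: 0.724
```

```bash
python3 s.py; python3 q.py  '(20,62,70)' '(-14,62,17)'; python3 k3.py|head -1
```

```text
20.15 [0.5317 0.1059 0.1704] [-1.2   0.2   1.03  1.87 -0.19  1.1  -1.28] a 22.41 [ 0.071  0.012 -0.997] f [-0.5 -0.   1.3] t [-0.04  0.06  0.04] w 0.724
tcp deck mm [26.5 19.2 77.2]
tool axes in deck
 [[ 0.894  0.106 -0.436]
 [ 0.114 -0.993 -0.007]
 [-0.434 -0.043 -0.9  ]]
(20,62,70) move tool mm [  2.2 -42.9   9. ]
(-14,62,17) move tool mm [-7.4 -1.3 62.5]
top 1805 [array([-0.0065,  0.0619]), array([0.0376, 0.0263]), np.float64(36.9663)] z [0.0457 0.051  0.0533]
```

Call:
apply_moves(
  commands=[
    [0.001,-0.0215,0,0,-0.45],
    [0.001,-0.0215,0,6.4,-0.45],
    [0,0,0,0,-0.45],
  ],
)

```text
clock: 20.45
position: [0.5165, 0.1454, 0.1694]
ee_rot: [0.989, 0.141, 0.036, -0.001]
ft_force: [-0.3, 0.2, 0.1]
grip_width: 0.72
```

```bash
python3 s.py; python3 q.py  '(12,62,70)' '(-14,62,17)'; python3 k3.py|head -1
```

```text
20.45 [0.5165 0.1454 0.1694] [-1.29  0.19  1.03  1.88 -0.17  1.1  -1.49] a 16.19 [ 0.071  0.012 -0.997] f [-0.3  0.2  0.1] t [ 0.05  0.09 -0.02] w 0.72
tcp deck mm [22.7 61.3 78.2]
tool axes in deck
 [[ 0.899  0.009 -0.437]
 [ 0.006 -1.    -0.007]
 [-0.437  0.004 -0.899]]
(12,62,70) move tool mm [-6.  -0.8 12.1]
(-14,62,17) move tool mm [-0.2 -0.4 59. ]
-0.03 1 x max -0.0059
```

Call:
apply_moves(
  commands=[
    [-0.005,-0.0008,0.012,0,-0.45],
    [0,0,0.02,0,-0.45],
    [0,0,0.02,0,-0.45],
    [0,0,0.015,0,-0.45],
    [0,0,0,0,-0.45],
  ],
)

```text
clock: 20.92
position: [0.5183, 0.1413, 0.1009]
ee_rot: [0.987, 0.154, 0.037, -0.001]
ft_force: [-1.5, -0.1, -0.2]
grip_width: 0.729
```

```bash
python3 s.py; python3 q.py  '(-14,62,17)'
```

```text
20.92 [0.5183 0.1413 0.1009] [-1.2   0.3   0.97  1.95 -0.3   0.96 -1.36] a 17.73 [ 0.073  0.014 -0.997] f [-1.5 -0.1 -0.2] t [-0.02  0.07 -0.03] w 0.729
tcp deck mm [-11.1  56.9  18.6]
tool axes in deck
 [[ 0.9    0.032 -0.435]
 [ 0.033 -0.999 -0.006]
 [-0.435 -0.009 -0.901]]
(-14,62,17) move tool mm [-1.8 -5.1  2.7]
```

Call:
apply_moves(
  commands=[
    [-0.002,-0.0032,0.0015,1.6,-0.45],
    [0,0,0,0,0.1],
    [0,0,0,0,0.3],
    [0,0,0,0,1],
    [0,0,0,0,1],
  ],
  squeeze=30,
)

```text
clock: 21.33
position: [0.5166, 0.1407, 0.1011]
ee_rot: [0.989, 0.144, 0.037, -0.001]
ft_force: [0.5, 1.0, -2.2]
grip_width: 0.442
```

```bash
python3 s.py; python3 q.py  '(-14,60,17)'; python3 k3.py|head -1
```

```text
21.33 [0.5166 0.1407 0.1011] [-1.21  0.3   0.98  1.96 -0.29  0.96 -1.38] a 16.58 [ 0.073  0.013 -0.997] f [ 0.5  1.  -2.2] t [ 0.05  0.24 -0.06] w 0.442
tcp deck mm [-12.6  56.8  19.6]
tool axes in deck
 [[ 0.901  0.014 -0.435]
 [ 0.013 -1.    -0.007]
 [-0.435  0.001 -0.901]]
(-14,60,17) move tool mm [-0.1 -3.2  3. ]
-0.03 3932 x max 0.0223
```

Call:
apply_moves(
  commands=[
    [0,-0.003,0,0,1],
    [0,0,0,0,1],
    [0,0,0,0,1],
    [0,0,0,0,1],
  ],
  squeeze=50,
)

```text
clock: 21.72
position: [0.5161, 0.1424, 0.1012]
ee_rot: [0.989, 0.144, 0.038, -0.0]
ft_force: [0.9, -0.4, -4.6]
grip_width: 0.43
```

```bash
python3 s.py; python3 q.py  '(-14,60,17)'
```

```text
21.72 [0.5161 0.1424 0.1012] [-1.22  0.3   0.98  1.96 -0.29  0.96 -1.39] a 16.58 [ 0.074  0.011 -0.997] f [ 0.9 -0.4 -4.6] t [-0.32 -0.13 -0.08] w 0.43
tcp deck mm [-12.5  58.6  19.7]
tool axes in deck
 [[ 0.901  0.015 -0.434]
 [ 0.013 -1.    -0.009]
 [-0.434  0.003 -0.901]]
(-14,60,17) move tool mm [-0.1 -1.5  3.1]
```

Call:
apply_moves(
  commands=[
    [0.003,0,-0.001,0,1],
    [0,0,0,3,1],
    [0,-0.002,0,3,1],
    [0,0,0,0,1],
  ],
  squeeze=50,
)

```text
clock: 22.05
position: [0.5176, 0.1454, 0.1025]
ee_rot: [0.995, 0.09, 0.036, -0.003]
ft_force: [-0.6, -1.0, -3.7]
grip_width: 0.419
```

```bash
python3 s.py; python3 q.py  '(-14,60,17)'; python3 k3.py|head -1
```

```text
22.05 [0.5176 0.1454 0.1025] [-1.23  0.31  1.    1.95 -0.31  0.97 -1.49] a 10.38 [ 0.071  0.012 -0.997] f [-0.6 -1.  -3.7] t [-0.19  0.22  0.01] w 0.419
tcp deck mm [-9.9 61.1 19.7]
tool axes in deck
 [[ 0.896 -0.082 -0.437]
 [-0.095 -0.995 -0.008]
 [-0.434  0.049 -0.9  ]]
(-14,60,17) move tool mm [-2.4  1.3  4.2]
-0.03 3839 x max 0.0213
```

Run:
```python
from p import *
z=np.load('k3.npz'); W,Tt=z['W'],z['Tt']; D=todeck(W); P=(W-Tt[:3,3])@Tt[:3,:3]
m=(D[...,2]>.042)&(D[...,2]<.056)&(np.hypot(D[...,0]+.002,D[...,1]-.061)<.026)
gx=np.cross(np.roll(D,-2,1)-np.roll(D,2,1),np.roll(D,-2,0)-np.roll(D,2,0)); gx/=np.linalg.norm(gx,axis=-1,keepdims=True)
up=m&(abs(gx[...,2])>.9); Q=D[up]; print('top',len(Q),[np.round(x,4) for x in cv2.minAreaRect(Q[:,:2].astype(np.float32))],np.median(gx[up]*np.sign(gx[up][:,2:]),0).round(3),np.percentile(Q[:,2],[5,50,95]).round(4))
m=(D[...,2]>.01)&(D[...,2]<.044)&(np.hypot(D[...,0]+.002,D[...,1]-.061)<.026)&(abs(gx[...,2])<.35)&(abs(P[...,1])<.02)
N=gx[m]; az=np.degrees(np.arctan2(-N[:,1]*np.sign(N[:,0]),abs(N[:,0]))); h,e=np.histogram(az,18,(-90,90)); print(dict(zip(e[:-1].astype(int).tolist(),h.tolist())))
```

```text
top 1711 [array([-0.0015,  0.063 ]), array([0.0399, 0.0444]), np.float64(80.5576)] [-0.079  0.013  0.978] [0.0506 0.0522 0.0533]
{-90: 250, -80: 38, -70: 55, -60: 154, -50: 377, -40: 518, -30: 535, -20: 405, -10: 289, 0: 181, 10: 114, 20: 85, 30: 73, 40: 163, 50: 635, 60: 1137, 70: 367, 80: 47}
```

Call:
apply_moves(
  commands=[
    [0.001,0,0,6,1],
    [0,0,0,6,1],
    [0,0,0,6,1],
    [0,0,0,0,1],
  ],
  squeeze=40,
)

```text
clock: 22.43
position: [0.5178, 0.1468, 0.1027]
ee_rot: [0.997, -0.067, 0.034, -0.009]
ft_force: [-0.8, -2.0, -1.2]
grip_width: 0.42
```

```bash
cat > k4.py <<'E'
from p import *
Tt=tool(); im,d,K,T=shot('wrist'); W=cloud(d,K,T); np.savez('k4.npz',im=im,W=W,Tt=Tt)
D=todeck(W); P=(W-Tt[:3,3])@Tt[:3,:3]
gx=np.cross(np.roll(D,-2,1)-np.roll(D,2,1),np.roll(D,-2,0)-np.roll(D,2,0)); gx/=np.linalg.norm(gx,axis=-1,keepdims=True)
r=np.hypot(D[...,0]+.002,D[...,1]-.061)<.026
up=r&(D[...,2]>.042)&(D[...,2]<.056)&(abs(gx[...,2])>.9)
if up.sum()>20: Q=D[up]; print('top',len(Q),Q.mean(0).round(4),'n',np.median(gx[up]*np.sign(gx[up][:,2:]),0).round(3),np.percentile(Q[:,2],[5,50,95]).round(4))
m=r&(D[...,2]>.01)&(D[...,2]<.044)&(abs(gx[...,2])<.35)&(abs(P[...,1])<.02)
N=gx[m]; az=np.arctan2(N[:,1],N[:,0]); az4=np.degrees(az*4)  # 4-fold
h,e=np.histogram((np.degrees(-az))%90,18,(0,90)); print('theta mod 90:',dict(zip(e[:-1].astype(int).tolist(),h.tolist())))
E
python3 s.py; python3 q.py  '(-14,60,17)'; python3 k4.py
```

```text
22.43 [0.5178 0.1468 0.1027] [-1.28  0.34  1.07  1.95 -0.36  0.98 -1.76] a -7.7 [ 0.068  0.014 -0.998] f [-0.8 -2.  -1.2] t [-0.39  0.44 -0.04] w 0.42
tcp deck mm [-9.3 62.4 19.6]
tool axes in deck
 [[ 0.825 -0.356 -0.439]
 [-0.399 -0.917 -0.005]
 [-0.401  0.179 -0.899]]
(-14,60,17) move tool mm [-1.9  3.4  4.4]
top 1652 [0.0013 0.0647 0.0518] n [-0.048  0.1    0.976] [0.0502 0.0519 0.0536]
theta mod 90: {0: 251, 5: 182, 10: 162, 15: 165, 20: 219, 25: 134, 30: 80, 35: 43, 40: 86, 45: 105, 50: 134, 55: 217, 60: 283, 65: 386, 70: 583, 75: 858, 80: 835, 85: 503}
```

It is turning with the grip and now stands at about 78°. I keep turning the same way.

Call:
apply_moves(
  commands=[
    [0,0,0,6,1],
    [0,0,0,5,1],
    [0,0,0,0,1],
  ],
)

```text
clock: 22.73
position: [0.5178, 0.1482, 0.1034]
ee_rot: [0.987, -0.154, 0.032, -0.013]
ft_force: [-6.8, -0.9, 2.6]
grip_width: 0.308
```

```bash
python3 s.py; python3 q.py; python3 k4.py
```

```text
22.73 [0.5178 0.1482 0.1034] [-1.31  0.36  1.11  1.94 -0.39  0.99 -1.91] a -17.81 [ 0.068  0.016 -0.998] f [-6.8 -0.9  2.6] t [0.17 1.3  0.43] w 0.308
tcp deck mm [-8.6 63.7 20.1]
tool axes in deck
 [[ 0.749 -0.496 -0.439]
 [-0.553 -0.833 -0.003]
 [-0.364  0.245 -0.899]]
top 1637 [0.004  0.0653 0.0516] n [0.023 0.098 0.973] [0.0498 0.0517 0.0536]
theta mod 90: {0: 179, 5: 235, 10: 253, 15: 253, 20: 313, 25: 387, 30: 320, 35: 262, 40: 265, 45: 252, 50: 203, 55: 145, 60: 103, 65: 92, 70: 96, 75: 123, 80: 149, 85: 175}
```

The jaws have now slipped onto the 24 mm faces and the block follows the tool, overshooting to about 117°. I turn the tool back to line up with the deck.

Call:
apply_moves(
  commands=[
    [0,0,0,-6,1],
    [0,0,0,-6,1],
    [0,0,0,-6,1],
    [0,0,0,0,1],
  ],
  squeeze=30,
)

```text
clock: 23.12
position: [0.5179, 0.1473, 0.1042]
ee_rot: [0.999, 0.024, 0.034, -0.007]
ft_force: [0.1, -0.2, -1.3]
grip_width: 0.279
```

```bash
python3 s.py; python3 q.py; python3 k4.py
```

```text
23.12 [0.5179 0.1473 0.1042] [-1.25  0.32  1.03  1.94 -0.33  0.98 -1.6 ] a 2.67 [ 0.068  0.015 -0.998] f [ 0.1 -0.2 -1.3] t [0.05 0.18 0.  ] w 0.279
tcp deck mm [-8.3 62.8 20.8]
tool axes in deck
 [[ 0.875 -0.203 -0.439]
 [-0.228 -0.974 -0.004]
 [-0.427  0.103 -0.898]]
top 1924 [0.0041 0.0641 0.0517] n [0.005 0.084 0.968] [0.0503 0.0519 0.0533]
theta mod 90: {0: 291, 5: 254, 10: 228, 15: 271, 20: 317, 25: 252, 30: 221, 35: 173, 40: 148, 45: 134, 50: 100, 55: 81, 60: 82, 65: 116, 70: 155, 75: 195, 80: 227, 85: 280}
```

Call:
apply_moves(
  commands=[
    [0,0,0,-6,1],
    [0,0,0,-6,1],
    [0,0.001,0,-1.5,1],
    [0,0,0,0,1],
  ],
  squeeze=40,
)

```text
clock: 23.5
position: [0.5195, 0.1453, 0.1045]
ee_rot: [0.989, 0.141, 0.036, -0.002]
ft_force: [-0.6, -0.4, -2.5]
grip_width: 0.276
```

```bash
python3 s.py; python3 q.py; python3 k4.py
```

```text
23.5 [0.5195 0.1453 0.1045] [-1.21  0.3   0.97  1.94 -0.3   0.97 -1.39] a 16.2 [ 0.07   0.014 -0.997] f [-0.6 -0.4 -2.5] t [-0.09  0.25 -0.02] w 0.276
tcp deck mm [-7.3 60.4 20.6]
tool axes in deck
 [[ 0.9    0.007 -0.437]
 [ 0.006 -1.    -0.005]
 [-0.437  0.002 -0.9  ]]
top 1924 [0.0048 0.0611 0.0515] n [-0.002 -0.001  0.973] [0.0506 0.0517 0.0527]
theta mod 90: {0: 243, 5: 292, 10: 260, 15: 242, 20: 203, 25: 158, 30: 133, 35: 106, 40: 101, 45: 108, 50: 101, 55: 139, 60: 164, 65: 202, 70: 273, 75: 264, 80: 312, 85: 230}
```

Flush grip (24 mm), aligned with the deck. Release, rise and check.

Call:
apply_moves(
  commands=[
    [0,0,0,0,-0.1],
    [0,0,0,0,-0.1],
    [0,0,0,0,-0.1],
    [0,0,0,0,-0.1],
  ],
)

```text
clock: 23.88
position: [0.5201, 0.1462, 0.1049]
ee_rot: [0.99, 0.138, 0.037, -0.003]
ft_force: [-0.5, -0.3, -0.3]
grip_width: 0.546
```

Call:
apply_moves(
  commands=[
    [0,0,-0.02,0,-0.1],
    [0,0,-0.03,0,-0.1],
    [-0.01,0,-0.03,0,-0.1],
    [-0.01,0,0,0,-0.1],
    [0,0,0,0,-0.1],
  ],
)

```text
clock: 24.3
position: [0.4946, 0.139, 0.1854]
ee_rot: [0.99, 0.136, 0.036, -0.001]
ft_force: [-0.1, 0.2, -0.1]
grip_width: 0.548
```

```bash
python3 s.py
cat > k5.py <<'E'
from p import *
Tt=tool(); im,d,K,T=shot('wrist'); W=cloud(d,K,T); np.savez('k5.npz',im=im,W=W,Tt=Tt); D=todeck(W)
print('deck z',np.nanmedian(D[100:200,250:500,2]).round(4))
m=(D[...,2]>.047)&(D[...,2]<.054)&(np.hypot(D[...,0]+.002,D[...,1]-.061)<.03); Q=D[m]
(c,s,a)=cv2.minAreaRect(Q[:,:2].astype(np.float32)); A=np.c_[Q[:,:2],np.ones(len(Q))]; pl=np.linalg.lstsq(A,Q[:,2],rcond=None)[0]
print('top',len(Q),np.round(c,4),np.round(s,4),round(a,1),'tilt deg',np.degrees(pl[:2]).round(1),'z at centre',(pl@[*c,1]).round(4))
m=(D[...,2]>.002)&(D[...,2]<.0065)&(np.hypot(D[...,0]+.002,D[...,1]-.061)<.021)&(D[...,0]>.005); Q=D[m]; print('collar',len(Q),np.median(Q,0).round(4) if len(Q) else '', 'max X',np.percentile(Q[:,0],98) if len(Q) else '')
v=im[150:400,140:500]; s=shot('scene')[0][160:265,320:440]
cv2.imwrite('pics/m2.png',cv2.cvtColor(np.hstack([cv2.resize(v,(430,300)),cv2.resize(s,(343,300))]),cv2.COLOR_RGB2BGR))
E
python3 k5.py
```

```text
24.3 [0.4946 0.139  0.1854] [-1.39  0.07  1.07  1.91 -0.05  1.13 -1.6 ] a 15.63 [ 0.07   0.011 -0.997] f [-0.1  0.2 -0.1] t [-0.02  0.11 -0.01] w 0.548
deck z 0.0002
top 1679 [-0.0014  0.0601] [0.024  0.0376] 89.6 tilt deg [-0.5  0.1] z at centre 0.05
collar 173 [0.0158 0.061  0.0043] max X 0.016979235114846367
```

View pics/m2.png

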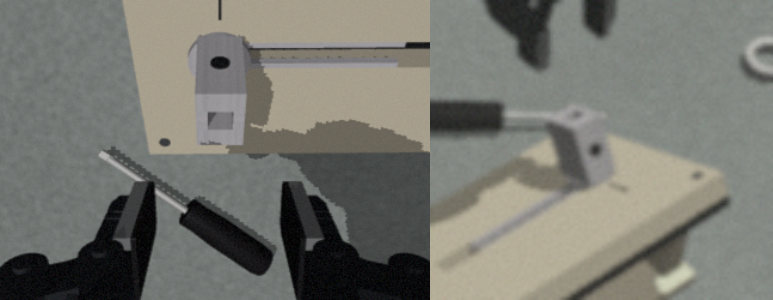

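The picture shows the holder at (220,85) in line with the tick at (220,10). Its long side lies across the slot, it stands squarely on the deck, and the gripper is clear of it. I'm handing in.

```bash
python3 -c "
from workcell import workorder; print(workorder.hand_in())"
```

```text
the job is handed in; nothing more can be done
None
```

The cell holder is mounted at the closed end of the slot, turned a quarter turn and released, and the job is handed in at about 24 s of the 51 s. No verdict came back.

**What I did:** I lifted the holder from its seat and tipped it about 30° in the grip to put the foot through the opening. Then I slid it to the stop and turned it there.

**Last checks (wrist depth), with the gripper about 8 cm clear:**

| Check | Measured |
|---|---|
| Axis, deck x and y | -1.4 mm, +60.1 mm |
| Top above deck | 50.0 mm, so the collar lies on the deck |
| Tilt from square | about 0.5° |
| Long side across the slot | within about 0.5° |

**What went wrong on the way:** Pushing with the closed fingers first missed the block. It then turned it only about 50° before jamming, with at most about 20 N on the tool. I finished by squeezing and turning it with the jaws. That overshot to about 117°, so I turned it back to square before letting go.

I did not measure the other bench items again. The highest load I read at the wrist was about 20 N.

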